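# Scrap the cracked long clamping strap

## Task

The long clamping strap on the prong rack is cracked: lift it off its prong and push it down through the sprung flap of the scrap box, so that it lies inside and the flap has swung shut. If a short strap hangs in front of it on the same prong, first move that one to the prong that has room; at the end all four short straps must hang freely on the rack's prongs. Do not disturb anything else on the bench.

Things in the scene. Friction and masses are not known exactly. Their poses are not given: they have to be found in the camera images.
- rack: blue steel stand, fixed: a cross bar (340 mm wide, 222 to 248 mm above the bench) on two uprights at y = -160 and +160 mm. Origin: on the bench under the middle of the bar's near face; z up. Three round prongs stick out level from the bar in the rack's -x direction, towards the robot. Each has a rear place, about 35 mm from the bar, and a front place, about 85 mm from it.
- prong_a (a point): root of the y = -105 mm prong: on its axis at the bar's near face, 235 mm above the bench; axes as the rack's. All prongs: 10 mm diameter, running level along -x to 122 mm from the bar, then turned up; the tip's top is 256 mm above the bench, its farthest point 133 mm from the bar. This prong carries a strap at both places.
- prong_b (a point): root of the y = 0 prong: on its axis at the bar's near face, 235 mm above the bench; axes as the rack's. This prong carries a strap at both places.
- prong_c (a point): root of the y = +105 mm prong: on its axis at the bar's near face, 235 mm above the bench; axes as the rack's. This prong has a strap at its rear place only; its front place is free.
- long_strap_mid (a point): dark steel slotted clamping strap, 130 mm long, 46 wide, 16 thick; a closed slot 20 wide, 66 long in its middle. Hangs upright: the slot's top end, 22 mm below the strap's top, rests on the prong. This point: its middle, 65 mm below its top; x through the thickness (along the prong), y across the width, z up. The only long one; hangs at a rear place. About 0.6 kg. Raise it 21 to 54 mm to pass the tip.
- short1_mid (a point): dark steel slotted clamping strap, 90 mm long, 46 wide, 16 thick; a closed slot 20 wide, 45 long in its middle. Hangs upright: the slot's top end, 22 mm below the strap's top, rests on the prong. This point: its middle, 45 mm below its top; x through the thickness (along the prong), y across the width, z up. One of four alike. About 0.4 kg. Raise it 21 to 33 mm to pass the prong's tip.
- short2_mid (a point): dark steel slotted clamping strap, 90 mm long, 46 wide, 16 thick; a closed slot 20 wide, 45 long in its middle. Hangs upright: the slot's top end, 22 mm below the strap's top, rests on the prong. This point: its middle, 45 mm below its top; x through the thickness (along the prong), y across the width, z up. One of four alike. About 0.4 kg. Raise it 21 to 33 mm to pass the prong's tip.
- short3_mid (a point): dark steel slotted clamping strap, 90 mm long, 46 wide, 16 thick; a closed slot 20 wide, 45 long in its middle. Hangs upright: the slot's top end, 22 mm below the strap's top, rests on the prong. This point: its middle, 45 mm below its top; x through the thickness (along the prong), y across the width, z up. One of four alike. About 0.4 kg. Raise it 21 to 33 mm to pass the prong's tip.
- short4_mid (a point): dark steel slotted clamping strap, 90 mm long, 46 wide, 16 thick; a closed slot 20 wide, 45 long in its middle. Hangs upright: the slot's top end, 22 mm below the strap's top, rests on the prong. This point: its middle, 45 mm below its top; x through the thickness (along the prong), y across the width, z up. One of four alike. About 0.4 kg. Raise it 21 to 33 mm to pass the prong's tip.
- scrap_box: grey sheet-steel scrap box, 180 mm (x) by 200 mm (y), 210 mm high, walls 4 mm; fixed. Origin: centre of its underside on the bench, z up. In its top is a throat, 64 mm in x and 130 mm in y, centred, with a lip 4 mm above the top, closed by a sprung flap. Empty inside; inner floor 4 mm above the bench.
- throat (a point): centre of the throat at the level of the box's top (210 mm above the bench); axes as the box's
- flap (a joint): angle of the scrap box's aluminium flap (126 mm by 58 mm): 0 = shut and level, 16 mm below the box's top; hinged along y at the throat's far side (box x = +30 mm), it swings down into the box, to 1.4 rad at most; a spring shuts it (at its middle about 2 N starts it and 5 N opens it wide)
- flange_near: machined steel flange, 92 mm across and 31 mm high, with a threaded stud standing up from it, 156 mm high in all; loose bystander; origin: centre of its underside
- flange_far: a second flange with stud, same size; loose bystander; origin: centre of its underside
- oil_can: bare metal oil can with a thin upright spout, 64 mm diameter, 200 mm tall, standing in the lane between the rack and the scrap box; loose bystander; origin: centre of its underside
- grease_tin: flat metal tin, 76 mm diameter, 60 mm tall, standing under the rack's prongs; loose bystander; origin: centre of its underside
- hammer: hammer, 280 mm long, lying at the left of the bench; loose bystander; origin: middle of its underside, x along the handle
- brush: brush, 200 mm long, lying at the right of the bench; loose bystander; origin: middle of its underside, x along the handle
Things that resemble listed ones, but are neither listed nor needed, are in the scene too. Leave any pink look-alike of the part that bears short2_mid alone.

How it is judged:
By the outcome, as a careful person would: the job done as asked, in the order asked, and still so for the second after the job is handed in, with the robot touching nothing.
It also fails if it takes over 70 s, if anything falls off the work surface, if the arm or the gripper's body presses on something with over 40 N, if the wrist force passes 120 N, or if a joint passes its speed limit or range.

## Robot

A 6-joint arm with a two-finger parallel gripper is mounted at the origin on the work surface. World frame = base frame: x ahead of the robot, y to its left, z up, the work surface at z = 0. Lengths are in m, angles in rad, forces in N, time in s.
With the tool pointing down it reaches from about 0.3 to 0.875 m from the base axis. Payload 6.4 kg.
Tool frame: the origin (TCP) lies at the very end of the fingers, on their centre line; the grasp point (between the pads) lies 19 mm behind it (ctrl.grip_point_offset is the z of the grasp point in the tool frame, in m); z points along the fingers, y is the direction in which the jaws open and shut (so a half turn about z gives the same grasp; the last joint's range is limited). The gripper opens to 85 mm and grips with 20 to 120 N. Pads are 22 mm wide; open, the fingers measure 114 mm over their backs; the gripper's body (76 mm by 85 mm) begins 54 mm behind the grasp point. The pads swing forward as they close: fully open they stand 13 mm farther back than shut.
Start: joints at [0.989, 0.181, 1.607, -0, 1.354, -0.206], TCP at [0.211, 0.535, 0.231] pointing down, gripper open.
Joint ranges: [-2.99, 2.99], [-0.89, 2.07], [0.3, 2.58], [-1.14, 4.28], [0, 2.63], [-3.12, 3.12]. Speed limits (rad/s): [2.57, 2.57, 3.01, 3.14, 3.14, 3.14].

## Interface

Orientations are given as a unit quaternion [w, x, y, z].
In Python, from bench import status, cams, ctrl gives the robot as it stands.
- The arm moves only by the shell command python3 -m handwheel 'ROWS'. ROWS is JSON, a list of rows, each an object with "grip": the finger opening in cm, from 0 to 8.54; "linear": the shift along the tool's x, y, z in cm, a list of three; "rotation": the turn, a rotation vector about the tool's x, y, z in degrees, a list of three. A call has 1 to 12 rows; each row is the pose to reach, as a shift and turn from the pose commanded when the call began, along the tool's axes at that moment; what a row does not reach only later rows make up. A row lasts 1/12 s, in which the tool goes at most 41.7 mm and 7.16 degrees, less where a joint would pass 70% of its speed; a pose out of reach is approached as far as the arm can. A call with a gripper value outside its range is refused whole. The fingers move at their own pace and stop on an object; the grip force is fixed at half the most. Time passes only in rows, so rows that repeat a pose let the fingers close. It gives the time, the measured TCP pose, the force and the opening at its end, in the units of the state.
- status.get_obs(): the state, without advancing time (a new reading comes with each control period).
- cams.camera(name): name is "scene" or "top" or "wrist"; returns the picture (400x640x3 uint8, red, green, blue); there is no depth.
- cams.camera_info(name): a dict with "fovy" (degrees; the focal length in pixels is half the picture's height over the tangent of half this angle, whatever the lens; pixels are square), "cx", "cy" (the principal point, pixels), "world_from_camera" (4x4, takes a point from camera to world coordinates); the wrist camera has in their place "mount" (4x4, takes a point from camera to tool coordinates, whose origin is the TCP and whose axes are the flange's). Camera axes: x right, y down, z forward; pixel columns grow to the right and rows downward; lengths in m; the calibration is good to about 2 mm. A picture is of the moment at which its call begins: read the wrist's pose just before it. camera_info takes no time and is no camera call.
- ctrl.hand_in(): hands the job in, once; it reports no verdict.
The state is a dict: "time_s": time; "q": joint angles; "dq": joint speeds; "joint_efforts": joint torques, N m; "eef_pos": TCP position; "eef_rot": TCP orientation; "wrist_force": force on the tool from outside, world axes, zero at the start; "torque": the same for the moment, N m; "opening": opening from 0.0 (shut) to 1.0 (fully open).
Only numpy, scipy, OpenCV 4.12 (cv2) and the standard library are available. Lean on these libraries where they do the work, as an engineer would, in place of code of your own. Each camera call takes 0.05 s, during which the arm holds its last target.

## Working session

There is one attempt and no reset: what is moved stays moved. The work goes in short steps, Python scripts to look and compute and a shell command to move; the robot and the scene stay as the last step left them, time stands still between calls to the robot, and variables do not carry over. Pictures are saved under pics/ and viewed, and the job is handed in when it is done.

```bash
ls -la; mkdir -p pics; python3 - <<'E'
from bench import status,cams,ctrl
import cv2
print(status.get_obs()); print(ctrl.grip_point_offset)
for n in ("scene","top","wrist"):
    i=cams.camera_info(n); print(n,i)
    cv2.imwrite(f"pics/{n}0.png",cams.camera(n)[:,:,::-1])
E
```

```text
total 12
drwxr-xr-x  3 agent agent 4096 Dec  7 16:10 .
drwxr-xr-x 23 root  root  4096 Dec  7 16:10 ..
drwxr-xr-x  2 agent agent 4096 Dec  7 16:10 pics
{'time_s': 0.0, 'q': array([ 9.88659834e-01,  1.81536144e-01,  1.60802744e+00,  1.96306718e-05,
        1.35377955e+00, -2.06305579e-01]), 'dq': array([-4.04644645e-04,  1.01842012e-03,  2.66122269e-04,  1.04592438e-04,
       -4.65674169e-04, -8.06541100e-07]), 'joint_efforts': array([ 1.07468375e-03, -4.44880450e+01, -3.51327538e+01, -5.00317328e-04,
        9.15000594e-03, -5.11139717e-07]), 'eef_pos': array([0.21072071, 0.53440118, 0.23037751]), 'eef_rot': array([-3.45018367e-04,  1.86813469e-01,  9.82395013e-01, -8.04424917e-04]), 'wrist_force': array([-0.41111392,  0.7517972 , -0.41635923]), 'torque': array([-0.00467105, -0.00066925,  0.00412872]), 'opening': 0.9991045108423551}
-0.0187
scene {'fovy': 52.64935731209397, 'cx': 315.43940717471634, 'cy': 199.4829383481167, 'world_from_camera': array([[ 0.64511169,  0.6134973 , -0.45546897,  1.25794909],
       [ 0.76404583, -0.52422416,  0.37606248, -0.54157479],
       [-0.00805452
[... 285 characters left out ...]
868e-01],
       [-9.99978711e-01,  6.42841429e-03, -1.11924265e-03,
         1.23918858e-02],
       [ 4.61301940e-04, -1.01452018e-01, -9.94840326e-01,
         2.03424462e+00],
       [ 0.00000000e+00,  0.00000000e+00,  0.00000000e+00,
         1.00000000e+00]])}
wrist {'fovy': 60.582384900822596, 'cx': 323.5997547595994, 'cy': 197.79989059301, 'mount': array([[-4.57058179e-04, -9.49231696e-01, -3.14577460e-01,
         7.96041708e-02],
       [ 9.99999835e-01, -5.43191033e-04,  1.86141886e-04,
         1.48308996e-04],
       [-3.47567433e-04, -3.14577323e-01,  9.49231788e-01,
        -1.42803489e-01],
       [ 0.00000000e+00,  0.00000000e+00,  0.00000000e+00,
         1.00000000e+00]])}
```

View pics/scene0.png

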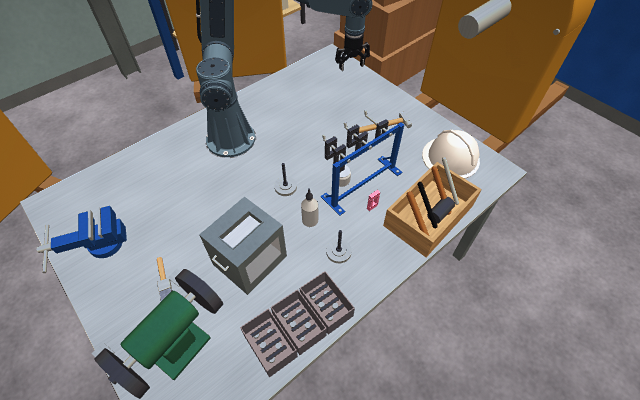

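View pics/top0.png

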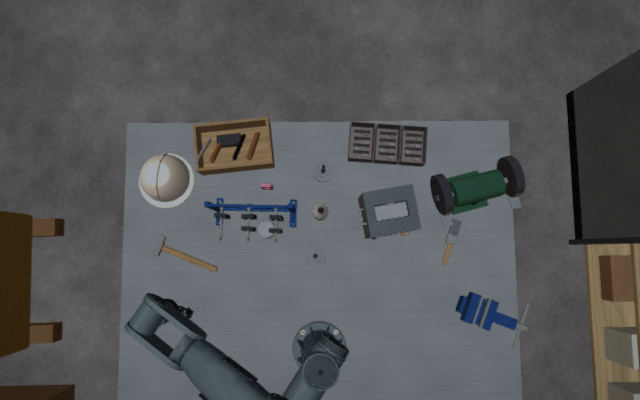

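View pics/wrist0.png

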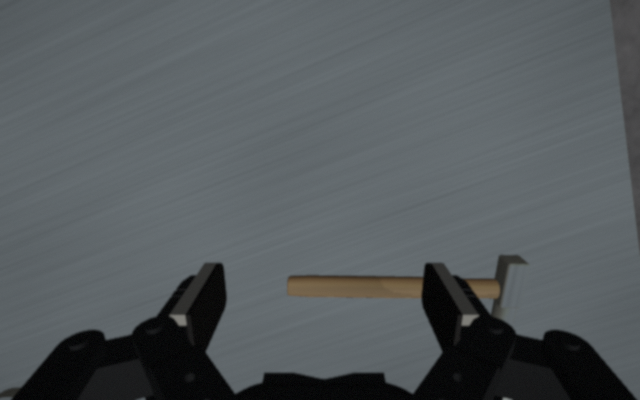

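```bash
python3 - <<'E'
import cv2
t=cv2.imread("pics/top0.png"); s=cv2.imread("pics/scene0.png")
cv2.imwrite("pics/topc.png",cv2.resize(t[170:275,190:345],None,fx=5,fy=5,interpolation=cv2.INTER_CUBIC))
cv2.imwrite("pics/scenec.png",cv2.resize(s[100:220,300:420],None,fx=5,fy=5,interpolation=cv2.INTER_CUBIC))
E
```

```text
(no output)
```

View pics/topc.png

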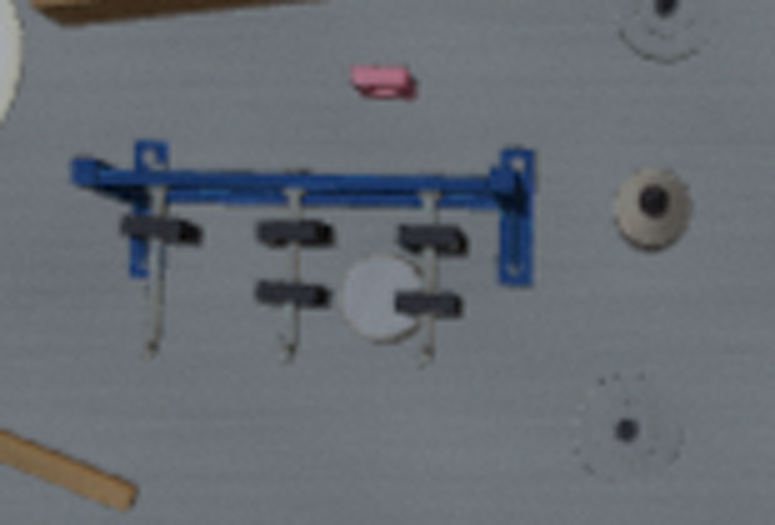

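View pics/scenec.png

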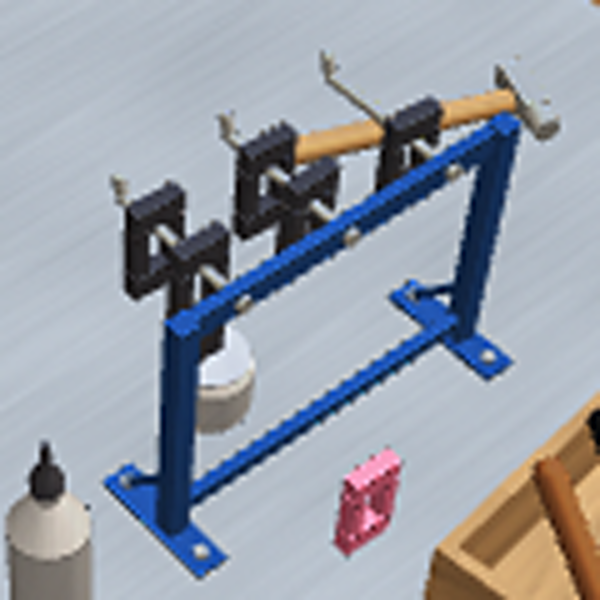

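```bash
cat > h.py <<'E'
import numpy as np, cv2
from bench import status,cams,ctrl
from scipy.spatial.transform import Rotation as R
def f_of(i): return 200/np.tan(np.radians(i['fovy'])/2)
def Tof(name):
    i=cams.camera_info(name)
    if name!='wrist': return i,i['world_from_camera']
    o=status.get_obs(); T=np.eye(4); q=o['eef_rot']; T[:3,:3]=R.from_quat([q[1],q[2],q[3],q[0]]).as_matrix(); T[:3,3]=o['eef_pos']
    return i,T@i['mount']
def shot(name,fn):
    i,T=Tof(name); im=cams.camera(name)[:,:,::-1].copy(); cv2.imwrite(fn,im); np.save(fn+'.npy',T); return im
def ray(name,T,u,v):
    i=cams.camera_info(name); f=f_of(i); d=T[:3,:3]@np.array([(u-i['cx'])/f,(v-i['cy'])/f,1.]); return T[:3,3],d/np.linalg.norm(d)
def onz(name,T,u,v,z):
    o,d=ray(name,T,u,v); return o+d*(z-o[2])/d[2]
def proj(name,T,p):
    i=cams.camera_info(name); f=f_of(i); c=T[:3,:3].T@(np.asarray(p)-T[:3,3]); return i['cx']+f*c[0]/c[2],i['cy']+f*c[1]/c[2]
def tri(rays):
    A=np.zeros((3,3));b=np.zeros(3)
    for o,d in rays:
        P=np.eye(3)-np.outer(d,d);A+=P;b+=P@o
    x=np.linalg.solve(A,b); return x,[np.linalg.norm((np.eye(3)-np.outer(d,d))@(x-o)) for o,d in rays]
def shift(target,yawx=None):
    "tool-frame shift (cm) from current pose to target TCP; yawx: wanted world direction angle(deg) of tool y -> rotation about tool z"
    o=status.get_obs(); q=o['eef_rot']; M=R.from_quat([q[1],q[2],q[3],q[0]]).as_matrix()
    print('lin cm',np.round(M.T@(np.asarray(target)-o['eef_pos'])*100,2))
    if yawx is not None:
        a=np.radians(yawx); y=np.array([np.cos(a),np.sin(a),0]); z=np.array([0,0,-1.]); W=np.stack([np.cross(y,z),y,z],1)
        print('rotvec deg',np.round(np.degrees(R.from_matrix(M.T@W).as_rotvec()),2))
E
python3 - <<'E'
from h import *
i,T=Tof('top'); t=cv2.imread('pics/top0.png')
def p(x,y,z): 
    r=onz('top',T,190+x/5-.4,170+y/5-.4,z); print((x,y),r.round(4)); return r
print('bar top line'); a=p(75,160,.248);b=p(500,180,.248)
print('tips');[p(*c,.256) for c in((152,347),(288,352),(427,356))]
print('strap tops');[p(*c,.262) for c in((150,222),(286,230),(284,286),(425,236),(420,297))]
print('box'); hsv=cv2.cvtColor(t,cv2.COLOR_BGR2HSV)
for u,v in((361,195),(414,186),(421,230),(367,239)): print(onz('top',T,u,v,.21).round(3))
for u,v in((375,207),(407,202),(409,216),(378,221)): print('throat',onz('top',T,u,v,.21).round(3))
cv2.imwrite("pics/topb.png",cv2.resize(t[170:250,345:435],None,fx=7,fy=7,interpolation=cv2.INTER_CUBIC))
E
```

```text
bar top line
(75, 160) [0.6007 0.4345 0.248 ]
(500, 180) [0.5832 0.1086 0.248 ]
tips
(152, 347) [0.4571 0.3719 0.256 ]
(288, 352) [0.4527 0.2688 0.256 ]
(427, 356) [0.449  0.1636 0.256 ]
strap tops
(150, 222) [0.5516 0.3735 0.262 ]
(286, 230) [0.5449 0.2702 0.262 ]
(284, 286) [0.5024 0.2714 0.262 ]
(425, 236) [0.5396 0.1648 0.262 ]
(420, 297) [0.4934 0.1685 0.262 ]
box
[ 0.627 -0.169  0.21 ]
[ 0.661 -0.378  0.21 ]
[ 0.488 -0.401  0.21 ]
[ 0.454 -0.19   0.21 ]
throat [ 0.579 -0.223  0.21 ]
throat [ 0.598 -0.349  0.21 ]
throat [ 0.543 -0.356  0.21 ]
throat [ 0.524 -0.234  0.21 ]
```

View pics/topb.png

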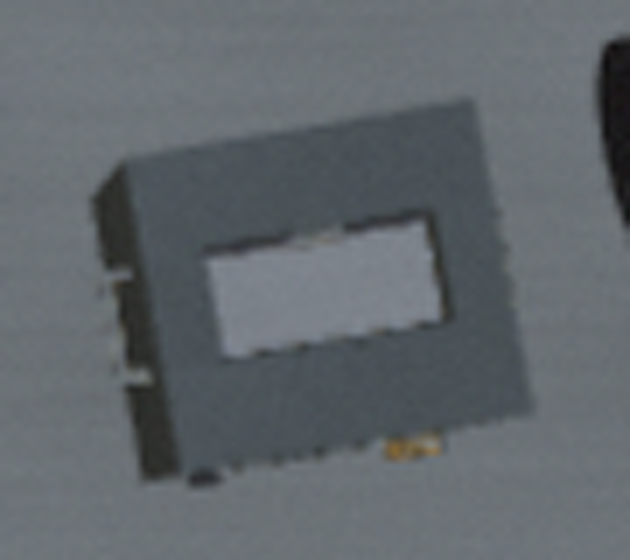

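```bash
python3 - <<'E'
from h import *
o=status.get_obs(); q=o['eef_rot']; M=R.from_quat([q[1],q[2],q[3],q[0]]).as_matrix()
shift([.34,.26,.33],87.8)
a=np.radians(87.8); y=np.array([np.cos(a),np.sin(a),0]); z=np.array([0,0,-1.]); W=np.stack([np.cross(y,z),y,z],1)
for t in(35,-35):
    V=W@R.from_euler('y',t,degrees=True).as_matrix(); print(t,V[:,2],np.degrees(R.from_matrix(M.T@V).as_rotvec()).round(1))
E
```

```text
lin cm [-22.09 -20.81  -9.92]
rotvec deg [ -0.07  -0.03 -19.33]
35 [-0.57315366  0.02201834 -0.81915204] [  5.8  34.6 -18.7]
-35 [ 0.57315366 -0.02201834 -0.81915204] [ -6.  -34.7 -18.7]
```

```bash
python3 -m handwheel '[{"grip":8.5,"linear":[-22,-20.8,-10],"rotation":[-6,-34.7,-18.7]},{"grip":8.5,"linear":[-22,-20.8,-10],"rotation":[-6,-34.7,-18.7]},{"grip":8.5,"linear":[-22,-20.8,-10],"rotation":[-6,-34.7,-18.7]},{"grip":8.5,"linear":[-22,-20.8,-10],"rotation":[-6,-34.7,-18.7]},{"grip":8.5,"linear":[-22,-20.8,-10],"rotation":[-6,-34.7,-18.7]},{"grip":8.5,"linear":[-22,-20.8,-10],"rotation":[-6,-34.7,-18.7]},{"grip":8.5,"linear":[-22,-20.8,-10],"rotation":[-6,-34.7,-18.7]},{"grip":8.5,"linear":[-22,-20.8,-10],"rotation":[-6,-34.7,-18.7]},{"grip":8.5,"linear":[-22,-20.8,-10],"rotation":[-6,-34.7,-18.7]},{"grip":8.5,"linear":[-22,-20.8,-10],"rotation":[-6,-34.7,-18.7]},{"grip":8.5,"linear":[-22,-20.8,-10],"rotation":[-6,-34.7,-18.7]},{"grip":8.5,"linear":[-22,-20.8,-10],"rotation":[-6,-34.7,-18.7]}]'
python3 - <<'E'
from h import *
print(status.get_obs()['eef_pos']); shot('wrist','pics/w1.png'); shot('scene','pics/s1.png'); shot('top','pics/t1.png')
E
```

```text
time_s: 1.15
eef_pos: [0.3388, 0.2613, 0.3305]
eef_rot: [0.3, 0.018, 0.954, -0.005]
wrist_force: [-1.0, -0.3, -0.5]
opening: 0.993
[0.33883182 0.26129404 0.33052462]
```

View pics/w1.png

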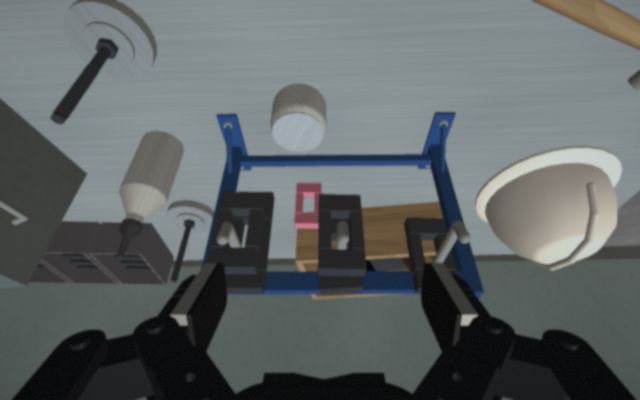

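```bash
python3 - <<'E'
import cv2
w=cv2.imread("pics/w1.png")
c=cv2.rotate(cv2.resize(w[150:310,180:490],None,fx=2.5,fy=2.5,interpolation=cv2.INTER_CUBIC),cv2.ROTATE_180)
cv2.imwrite("pics/w1c.png",c)
E
```

```text
(no output)
```

View pics/w1c.png

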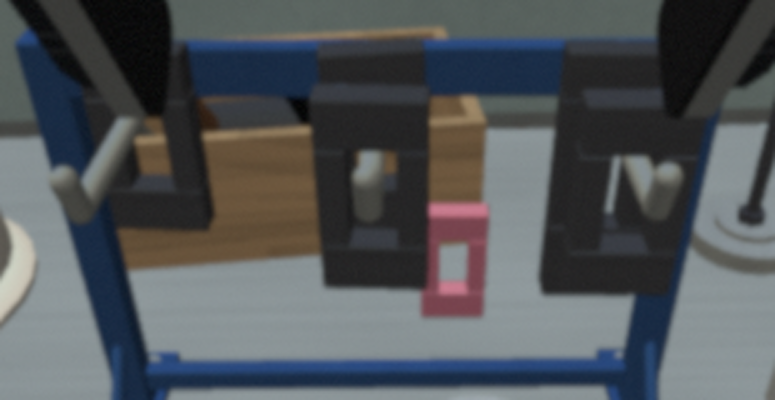

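```bash
python3 - <<'E'
from h import *
i,T=Tof('scene'); O=np.array([.581,.264,0]); yaw=np.radians(-2.2)
Rz=np.array([[np.cos(yaw),-np.sin(yaw),0],[np.sin(yaw),np.cos(yaw),0],[0,0,1]])
im=cv2.imread('pics/s1.png')
for n,y in(('a',-.105),('b',0),('c',.105)):
    for z in(.262,.172,.132):
        for s in(-.023,.023):
            u,v=proj('scene',T,O+Rz@np.array([-.027,y+s,z])); print(n,z,s,round(u,1),round(v,1),'crop',round((u-300)*5),round((v-100)*5))
cv2.imwrite("pics/s1c.png",cv2.resize(im[120:190,315:395],None,fx=9,fy=8,interpolation=cv2.INTER_CUBIC))
E
```

```text
a 0.262 -0.023 335.1 152.7 crop 176 263
a 0.262 0.023 345.0 146.8 crop 225 234
a 0.172 -0.023 334.4 169.2 crop 172 346
a 0.172 0.023 343.8 163.4 crop 219 317
a 0.132 -0.023 334.1 176.1 crop 170 380
a 0.132 0.023 343.3 170.3 crop 217 352
b 0.262 -0.023 357.4 139.4 crop 287 197
b 0.262 0.023 366.8 133.8 crop 334 169
b 0.172 -0.023 355.6 156.2 crop 278 281
b 0.172 0.023 364.6 150.7 crop 323 253
b 0.132 -0.023 354.9 163.1 crop 274 316
b 0.132 0.023 363.7 157.7 crop 318 288
c 0.262 -0.023 378.6 126.8 crop 393 134
c 0.262 0.023 387.5 121.5 crop 437 108
c 0.172 -0.023 375.8 143.8 crop 379 219
c 0.172 0.023 384.4 138.5 crop 422 193
c 0.132 -0.023 374.7 150.8 crop 374 254
c 0.132 0.023 383.1 145.6 crop 416 228
```

View pics/s1c.png

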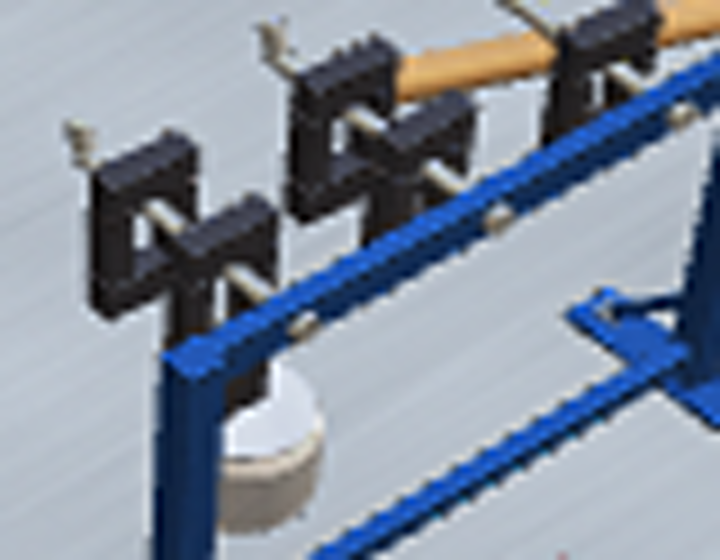

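```bash
python3 - <<'E'
from h import *
T=np.load('pics/w1.png.npy')
i,Tt=Tof('top'); i,Ts=Tof('scene')
def w(x,y): return 180+(775-x)/2.5-.5,150+(400-y)/2.5-.5
tips={'c':(62,172),'b':(368,168),'a':(667,170)}; tt={'c':(152,347),'b':(288,352),'a':(427,356)}
ss={'a':(78,132),'b':(268,35)}
for k in tips:
    r=[ray('wrist',T,*w(*tips[k])),ray('top',Tt,190+tt[k][0]/5-.4,170+tt[k][1]/5-.4)]
    if k in ss: r.append(ray('scene',Ts,315+ss[k][0]/9-.5,120+ss[k][1]/8-.5))
    print(k,onz('wrist',T,*w(*tips[k]),.254).round(4),[x if isinstance(x,list) else x.round(4) for x in tri(r)])
for n,p in(('a',(583,91)),('a',(706,91)),('b',(311,92)),('b',(428,92)),('b_rear',(315,45)),('b_rear',(424,45)),('a rear l',(563,45))): print(n,onz('wrist',T,*w(*p),.262).round(4))
E
python3 - <<'E'
import cv2
w=cv2.imread("pics/w1.png")
c=cv2.rotate(w[190:310,190:300],cv2.ROTATE_180); cv2.imwrite("pics/w1a.png",cv2.resize(c,None,fx=5,fy=5,interpolation=cv2.INTER_CUBIC))
E
```

```text
c [0.4568 0.3791 0.254 ] [array([0.4562, 0.3754, 0.2543]), [np.float64(0.003251100384634726), np.float64(0.003251100384634856)]]
b [0.4554 0.273  0.254 ] [array([0.4539, 0.2704, 0.2528]), [np.float64(0.0031692865481957773), np.float64(0.001608224496084885), np.float64(0.0020951757364111047)]]
a [0.4499 0.1692 0.254 ] [array([0.4507, 0.166 , 0.2522]), [np.float64(0.0027474226252827906), np.float64(0.0027046200830547623), np.float64(0.0006242755513481102)]]
a [0.4982 0.19   0.262 ]
a [0.4963 0.1426 0.262 ]
b [0.5015 0.295  0.262 ]
b [0.4997 0.2499 0.262 ]
b_rear [0.5496 0.2962 0.262 ]
b_rear [0.5477 0.2492 0.262 ]
a rear l [0.5453 0.1894 0.262 ]
```

View pics/w1a.png

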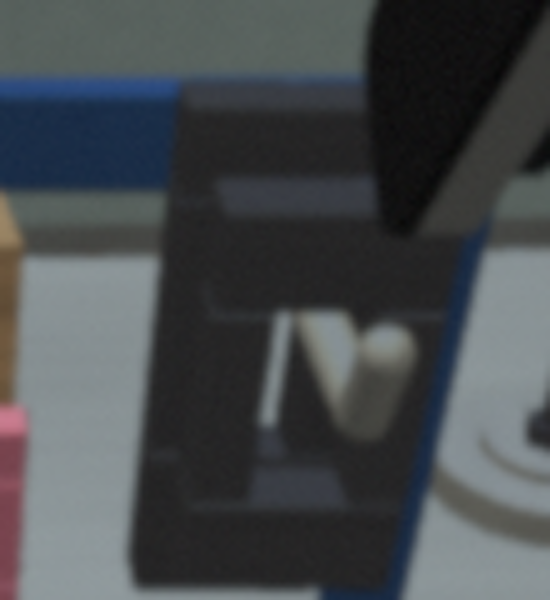

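```bash
python3 - <<'E'
from h import *
shift([.44,.168,.41],87.8)
E
```

```text
lin cm [-13.13  -8.97  -0.53]
rotvec deg [ 0.06 34.96  0.11]
```

```bash
python3 -m handwheel '[{"grip":8.5,"linear":[-13.1,-9,-0.5],"rotation":[0,35,0]},{"grip":8.5,"linear":[-13.1,-9,-0.5],"rotation":[0,35,0]},{"grip":8.5,"linear":[-13.1,-9,-0.5],"rotation":[0,35,0]},{"grip":8.5,"linear":[-13.1,-9,-0.5],"rotation":[0,35,0]},{"grip":8.5,"linear":[-13.1,-9,-0.5],"rotation":[0,35,0]},{"grip":8.5,"linear":[-13.1,-9,-0.5],"rotation":[0,35,0]},{"grip":8.5,"linear":[-13.1,-9,-0.5],"rotation":[0,35,0]},{"grip":8.5,"linear":[-13.1,-9,-0.5],"rotation":[0,35,0]}]'
python3 - <<'E'
from h import *
o=status.get_obs();print(o['eef_pos'],o['wrist_force']); w=shot('wrist','pics/w2.png'); 
cv2.imwrite("pics/w2c.png",cv2.resize(w[180:330,200:450],None,fx=3,fy=3,interpolation=cv2.INTER_CUBIC))
E
```

```text
time_s: 1.97
eef_pos: [0.4405, 0.1669, 0.4091]
eef_rot: [-0.001, 0.019, 1.0, 0.001]
wrist_force: [-0.4, -1.2, -0.3]
opening: 0.997
[0.44045821 0.16694013 0.40906629] [-0.37186125 -1.1931992  -0.27365228]
```

View pics/w2.png

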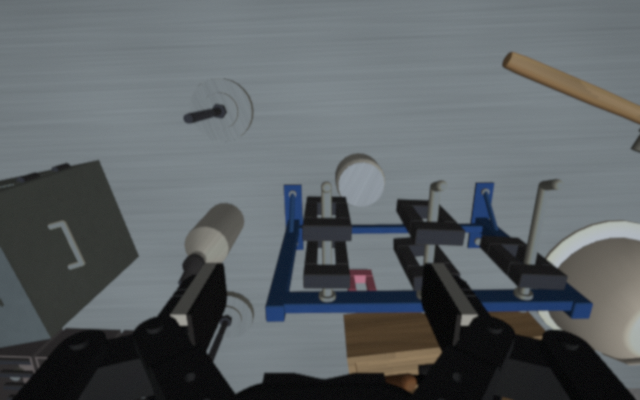

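View pics/w2c.png

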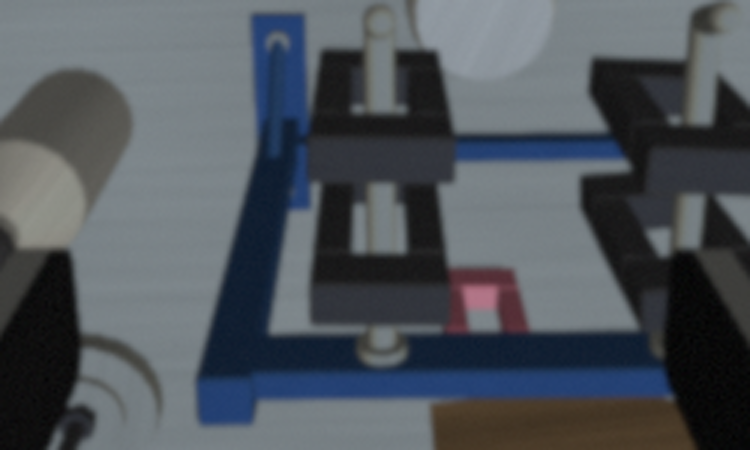

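```bash
python3 - <<'E'
from h import *
T=np.load('pics/w2.png.npy')
w=lambda x,y:(200+(x+.5)/3-.5,180+(y+.5)/3-.5)
def P(x,y,z): return onz('wrist',T,*w(x,y),z)
for n,c in(('front',[(309,138),(454,138),(309,182),(454,182)]),('rear',[(311,285),(448,285),(311,324),(449,324)]),('b front',[(645,147)])):
    q=[P(*p,.262) for p in c]; print(n,[list(v[:2].round(4)) for v in q],np.mean(q,0).round(4))
print('bar near top',P(300,337,.248),P(640,335,.248)); print('bar far?',P(260,373,.248),P(640,368,.248))
print('tip',P(379,18,.256)); print('prong mid .235 at crop y 215',P(381,215,.240),P(381,345,.235))
E
```

```text
front [[np.float64(0.4829), np.float64(0.146)], [np.float64(0.4846), np.float64(0.1903)], [np.float64(0.4976), np.float64(0.1452)], [np.float64(0.4994), np.float64(0.1901)]] [0.4911 0.1679 0.262 ]
rear [[np.float64(0.5339), np.float64(0.1437)], [np.float64(0.5356), np.float64(0.1877)], [np.float64(0.5483), np.float64(0.1429)], [np.float64(0.5501), np.float64(0.1878)]] [0.542  0.1655 0.262 ]
b front [[np.float64(0.4899), np.float64(0.2488)]] [0.4899 0.2488 0.262 ]
bar near top [0.5623677  0.13756684 0.248     ] [0.56613526 0.25402343 0.248     ]
bar far? [0.57627961 0.12281753 0.248     ] [0.57941286 0.25459842 0.248     ]
tip [0.44733479 0.16877562 0.256     ]
prong mid .235 at crop y 215 [0.52114565 0.16689612 0.24      ] [0.57543193 0.16500767 0.235     ]
```

```bash
python3 - <<'E'
from h import *
shift([.4915,.1678,.30],88.1);shift([.4915,.1678,.223])
E
```

```text
lin cm [-5.17  0.22 10.95]
rotvec deg [ 0.07  0.01 -0.21]
lin cm [-5.17  0.21 18.65]
```

```bash
python3 -m handwheel '[{"grip":7.2,"linear":[-5.2,0.2,5],"rotation":[0,0,-0.2]},{"grip":7.2,"linear":[-5.2,0.2,5],"rotation":[0,0,-0.2]},{"grip":7.2,"linear":[-5.2,0.2,11],"rotation":[0,0,-0.2]},{"grip":7.2,"linear":[-5.2,0.2,11],"rotation":[0,0,-0.2]},{"grip":7.2,"linear":[-5.2,0.2,11],"rotation":[0,0,-0.2]}]'
python3 - <<'E'
from h import *
o=status.get_obs();print(o['eef_pos'],o['wrist_force']); w=shot('wrist','pics/w3.png'); shift([.4915,.1678,.223],88.1)
E
```

```text
time_s: 2.43
eef_pos: [0.4884, 0.1678, 0.2954]
eef_rot: [-0.004, 0.016, 1.0, 0.0]
wrist_force: [-0.4, -0.3, -0.3]
opening: 0.844
[0.48835907 0.16777327 0.29539867] [-0.41093997 -0.34567479 -0.33038025]
lin cm [-0.19 -0.01  7.58]
rotvec deg [ 0.05 -0.15  0.05]
```

View pics/w3.png

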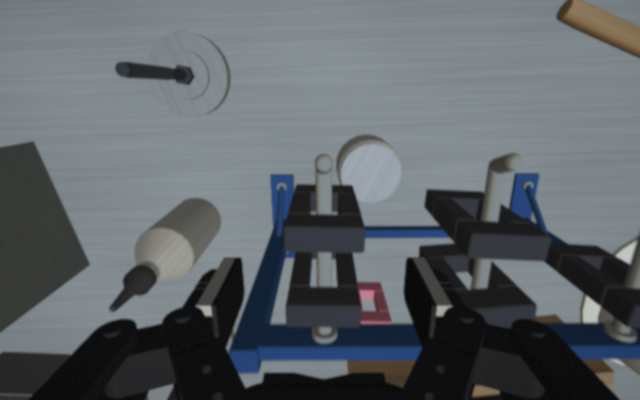

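```bash
python3 - <<'E'
from h import *
T=np.load('pics/w3.png.npy')
q=[onz('wrist',T,u,v,.262) for u,v in((285,228),(363,228),(286,250),(364,250))];print(np.round(q,4),np.mean(q,0).round(4)); o=status.get_obs();print(o['eef_pos'])
shift([np.mean(q,0)[0],np.mean(q,0)[1],.223],88.1)
E
```

```text
[[0.484  0.1461 0.262 ]
 [0.4854 0.1897 0.262 ]
 [0.4976 0.1458 0.262 ]
 [0.499  0.1903 0.262 ]] [0.4915 0.168  0.262 ]
[0.48982182 0.16786493 0.29876761]
lin cm [-0.19  0.01  7.58]
rotvec deg [ 0.05 -0.15  0.05]
```

```bash
python3 -m handwheel '[{"grip":7.2,"linear":[0,0,2.5],"rotation":[0,0,0]},{"grip":7.2,"linear":[0,0,5],"rotation":[0,0,0]},{"grip":7.2,"linear":[0,0,7.6],"rotation":[0,0,0]},{"grip":7.2,"linear":[0,0,7.6],"rotation":[0,0,0]},{"grip":7.2,"linear":[0,0,7.6],"rotation":[0,0,0]},{"grip":7.2,"linear":[0,0,7.6],"rotation":[0,0,0]}]'
```

```text
time_s: 2.98
eef_pos: [0.4937, 0.1675, 0.2278]
eef_rot: [0.003, 0.017, 1.0, 0.001]
wrist_force: [0.2, -0.0, 1.2]
opening: 0.846
```

```bash
python3 -m handwheel '[{"grip":3.5,"linear":[0,0,0],"rotation":[0,0,0]},{"grip":3.5,"linear":[0,0,0],"rotation":[0,0,0]},{"grip":3.5,"linear":[0,0,0],"rotation":[0,0,0]},{"grip":3.5,"linear":[0,0,0],"rotation":[0,0,0]},{"grip":3.5,"linear":[0,0,0],"rotation":[0,0,0]},{"grip":3.5,"linear":[0,0,0],"rotation":[0,0,0]},{"grip":3.5,"linear":[0,0,0],"rotation":[0,0,0]},{"grip":3.5,"linear":[0,0,0],"rotation":[0,0,0]}]'
python3 - <<'E'
from h import *
o=status.get_obs();print(o['eef_pos'],o['wrist_force'],o['torque'],o['opening']); w=shot('wrist','pics/w4.png'); shift([.4915,.1678,.223],88.1)
E
```

```text
time_s: 3.65
eef_pos: [0.4938, 0.167, 0.2269]
eef_rot: [0.002, 0.017, 1.0, 0.001]
wrist_force: [0.2, 0.6, 4.7]
opening: 0.529
[0.49375047 0.16703387 0.22694951] [0.23667572 0.60136021 4.70818264] [-0.02074361  0.16750204  0.02239812] 0.5285443081075772
lin cm [0.23 0.07 0.39]
rotvec deg [ 0.12  0.28 -0.1 ]
```

View pics/w4.png

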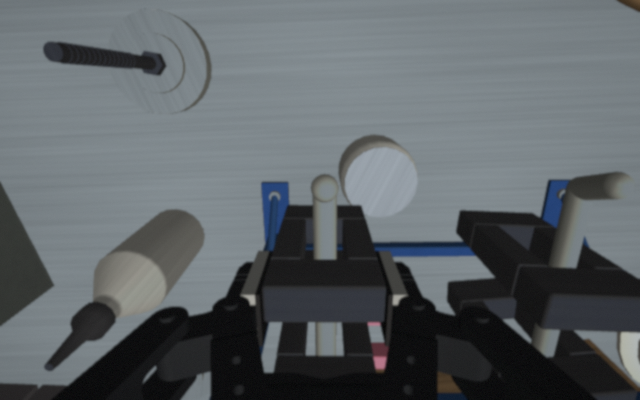

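```bash
python3 -m handwheel '[{"grip":3.5,"linear":[0,0,-0.9],"rotation":[0,0,0]},{"grip":3.5,"linear":[0,0,-1.8],"rotation":[0,0,0]},{"grip":3.5,"linear":[0,0,-2.7],"rotation":[0,0,0]},{"grip":3.5,"linear":[0,0,-2.7],"rotation":[0,0,0]},{"grip":3.5,"linear":[0,0,-2.7],"rotation":[0,0,0]},{"grip":3.5,"linear":[0,0,-2.7],"rotation":[0,0,0]}]'
python3 - <<'E'
from h import *
o=status.get_obs();print(o['eef_pos'],o['wrist_force'],o['torque'],o['opening']); w=shot('wrist','pics/w5.png'); shot('scene','pics/s5.png')
E
```

```text
time_s: 4.2
eef_pos: [0.4922, 0.1668, 0.2513]
eef_rot: [0.0, 0.017, 1.0, 0.001]
wrist_force: [0.7, -0.1, -2.9]
opening: 0.527
[0.49217695 0.16682267 0.25130546] [ 0.69330421 -0.11156682 -2.94675775] [-0.07331336 -0.00540572  0.00261324] 0.5272037493815218
```

View pics/w5.png

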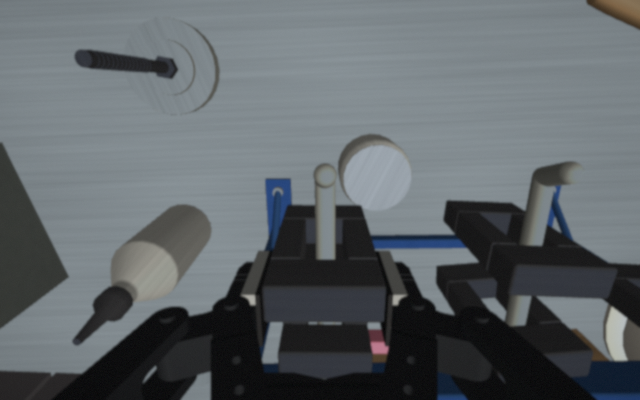

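```bash
python3 -m handwheel '[{"grip":3.5,"linear":[0,0,-0.3],"rotation":[0,0,0]},{"grip":3.5,"linear":[1,0,-0.3],"rotation":[0,0,0]},{"grip":3.5,"linear":[2.2,0,-0.3],"rotation":[0,0,0]},{"grip":3.5,"linear":[3.4,0,-0.3],"rotation":[0,0,0]},{"grip":3.5,"linear":[4.6,0,-0.3],"rotation":[0,0,0]},{"grip":3.5,"linear":[5.8,0,-0.3],"rotation":[0,0,0]},{"grip":3.5,"linear":[7,0,-0.3],"rotation":[0,0,0]},{"grip":3.5,"linear":[8.5,0,-0.3],"rotation":[0,0,0]},{"grip":3.5,"linear":[10,0,-0.3],"rotation":[0,0,0]},{"grip":3.5,"linear":[10,0,-0.3],"rotation":[0,0,0]},{"grip":3.5,"linear":[10,0,-0.3],"rotation":[0,0,0]}]'
python3 - <<'E'
from h import *
o=status.get_obs();print(o['eef_pos'],o['wrist_force'],o['torque'],o['opening']); w=shot('wrist','pics/w6.png'); shot('scene','pics/s6.png')
E
```

```text
time_s: 5.22
eef_pos: [0.3918, 0.1705, 0.2546]
eef_rot: [0.001, 0.017, 1.0, 0.001]
wrist_force: [0.6, -0.3, -3.3]
opening: 0.528
[0.39177569 0.1704783  0.25460002] [ 0.5707714  -0.27622615 -3.32612881] [-0.01979896 -0.03012585 -0.00187702] 0.5282845993505558
```

View pics/w6.png

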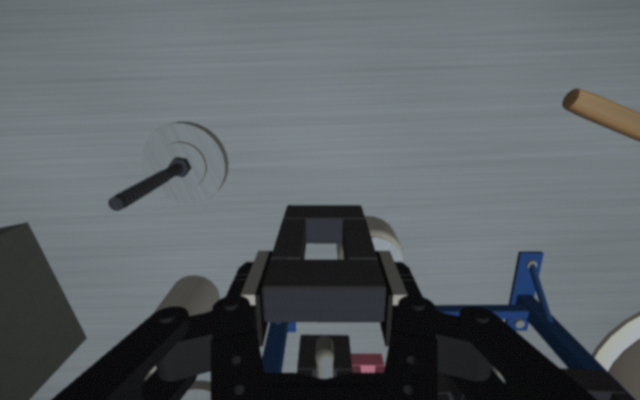

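```bash
python3 -m handwheel '[{"grip":3.5,"linear":[0,1.5,0],"rotation":[0,0,0]},{"grip":3.5,"linear":[0,4,0],"rotation":[0,0,0]},{"grip":3.5,"linear":[0,6.5,0],"rotation":[0,0,0]},{"grip":3.5,"linear":[0,9,0],"rotation":[0,0,0]},{"grip":3.5,"linear":[0,11.5,0],"rotation":[0,0,0]},{"grip":3.5,"linear":[0,14,0],"rotation":[0,0,0]},{"grip":3.5,"linear":[0,16.5,0],"rotation":[0,0,0]},{"grip":3.5,"linear":[0,18.8,0],"rotation":[0,0,0]},{"grip":3.5,"linear":[0,20.5,0],"rotation":[0,0,0]},{"grip":3.5,"linear":[0,21,0],"rotation":[0,0,0]},{"grip":3.5,"linear":[0,21,0],"rotation":[0,0,0]},{"grip":3.5,"linear":[0,21,0],"rotation":[0,0,0]}]'
python3 - <<'E'
from h import *
o=status.get_obs();print(o['eef_pos'],o['wrist_force'],o['torque'],o['opening']); w=shot('wrist','pics/w7.png'); cv2.imwrite('pics/w7c.png',cv2.resize(w[200:400,220:430],None,fx=3,fy=3,interpolation=cv2.INTER_CUBIC))
shift([.39,.3814,.2546],88.1)
E
```

```text
time_s: 6.32
eef_pos: [0.3999, 0.3798, 0.2542]
eef_rot: [0.0, 0.017, 1.0, 0.0]
wrist_force: [0.4, -1.3, -3.8]
opening: 0.527
[0.39986459 0.37976584 0.25421734] [ 0.44427117 -1.34416091 -3.78425293] [ 0.01632882  0.00422899 -0.01416936] 0.527138892108939
lin cm [ 1.    0.16 -0.02]
rotvec deg [ 0.03  0.02 -0.12]
```

View pics/w7c.png

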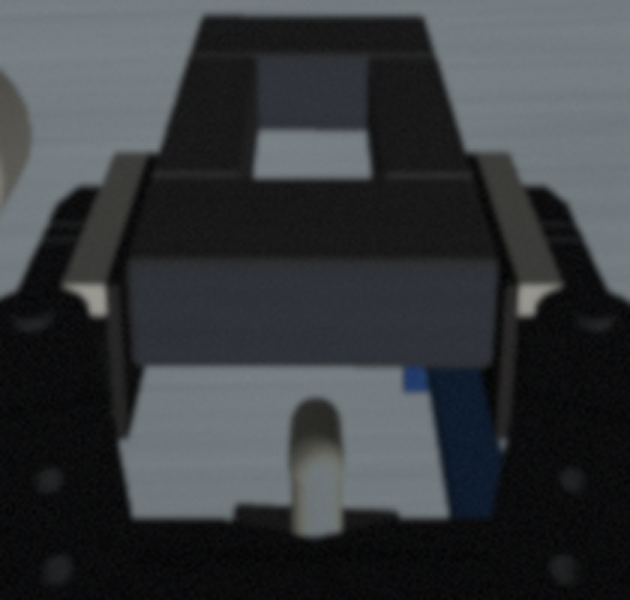

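```bash
python3 -m handwheel '[{"grip":3.5,"linear":[0,0.15,0],"rotation":[0,0,0]},{"grip":3.5,"linear":[-1,0.15,0],"rotation":[0,0,0]},{"grip":3.5,"linear":[-2,0.15,0],"rotation":[0,0,0]},{"grip":3.5,"linear":[-3,0.15,0],"rotation":[0,0,0]},{"grip":3.5,"linear":[-4,0.15,0],"rotation":[0,0,0]},{"grip":3.5,"linear":[-5,0.15,0],"rotation":[0,0,0]},{"grip":3.5,"linear":[-6,0.15,0],"rotation":[0,0,0]},{"grip":3.5,"linear":[-6,0.15,0],"rotation":[0,0,0]},{"grip":3.5,"linear":[-6,0.15,0],"rotation":[0,0,0]}]'
python3 - <<'E'
from h import *
o=status.get_obs();print(o['eef_pos'],o['wrist_force'],o['torque'],o['opening']); w=shot('wrist','pics/w8.png'); cv2.imwrite('pics/w8c.png',cv2.resize(w[180:400,220:430],None,fx=2.7,fy=2.7,interpolation=cv2.INTER_CUBIC))
E
```

```text
time_s: 7.12
eef_pos: [0.4603, 0.3794, 0.2545]
eef_rot: [0.0, 0.018, 1.0, 0.001]
wrist_force: [-0.3, -0.7, -3.3]
opening: 0.53
[0.46029963 0.37936023 0.25447362] [-0.27353969 -0.68395272 -3.34907707] [ 0.04502434 -0.0044122   0.03774377] 0.5297743404289723
```

View pics/w8c.png

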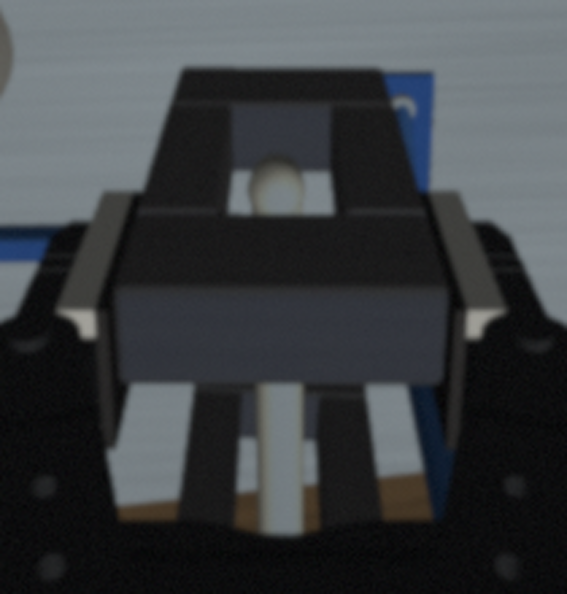

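```bash
python3 -m handwheel '[{"grip":3.5,"linear":[-1,0,0],"rotation":[0,0,0]},{"grip":3.5,"linear":[-2,0,0],"rotation":[0,0,0]},{"grip":3.5,"linear":[-3,0,0],"rotation":[0,0,0]},{"grip":3.5,"linear":[-3.8,0,0],"rotation":[0,0,0]},{"grip":3.5,"linear":[-3.8,0,0],"rotation":[0,0,0]},{"grip":3.5,"linear":[-3.8,0,0.8],"rotation":[0,0,0]},{"grip":3.5,"linear":[-3.8,0,1.6],"rotation":[0,0,0]},{"grip":3.5,"linear":[-3.8,0,2.2],"rotation":[0,0,0]},{"grip":3.5,"linear":[-3.8,0,2.4],"rotation":[0,0,0]},{"grip":3.5,"linear":[-3.8,0,2.5],"rotation":[0,0,0]},{"grip":3.5,"linear":[-3.8,0,2.5],"rotation":[0,0,0]},{"grip":3.5,"linear":[-3.8,0,2.5],"rotation":[0,0,0]}]'
python3 - <<'E'
from h import *
o=status.get_obs();print(o['eef_pos'],o['wrist_force'],o['torque'],o['opening']); w=shot('wrist','pics/w9.png'); cv2.imwrite('pics/w9c.png',cv2.resize(w[180:400,220:430],None,fx=2.7,fy=2.7,interpolation=cv2.INTER_CUBIC))
E
```

```text
time_s: 8.17
eef_pos: [0.4978, 0.3785, 0.2301]
eef_rot: [0.001, 0.017, 1.0, 0.001]
wrist_force: [0.5, 0.2, -3.7]
opening: 0.529
[0.49775258 0.37846675 0.23011206] [ 0.51936582  0.19739554 -3.74004494] [ 0.01530143 -0.03486644 -0.06886748] 0.5288065203682022
```

View pics/w9c.png

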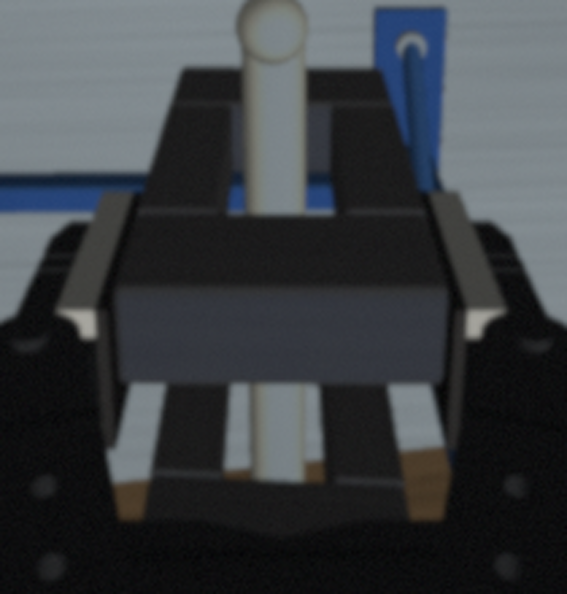

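```bash
python3 -m handwheel '[{"grip":3.5,"linear":[0,0,0.15],"rotation":[0,0,0]},{"grip":3.5,"linear":[0,0,0.3],"rotation":[0,0,0]},{"grip":3.5,"linear":[0,0,0.35],"rotation":[0,0,0]},{"grip":3.5,"linear":[0,0,0.35],"rotation":[0,0,0]}]'
```

```text
time_s: 8.55
eef_pos: [0.498, 0.3785, 0.2271]
eef_rot: [0.001, 0.017, 1.0, 0.001]
wrist_force: [-0.8, -1.4, 0.1]
opening: 0.529
```

Weight is on the prong; release and rise.

```bash
python3 -m handwheel '[{"grip":5.5,"linear":[0,0,0],"rotation":[0,0,0]},{"grip":6.5,"linear":[0,0,0],"rotation":[0,0,0]},{"grip":7,"linear":[0,0,0],"rotation":[0,0,0]},{"grip":7,"linear":[0,0,0],"rotation":[0,0,0]},{"grip":7,"linear":[0,0,0],"rotation":[0,0,0]},{"grip":7,"linear":[0,0,-2],"rotation":[0,0,0]},{"grip":7,"linear":[0,0,-4.5],"rotation":[0,0,0]},{"grip":7,"linear":[0,0,-7.5],"rotation":[0,0,0]},{"grip":7,"linear":[0,0,-9],"rotation":[0,0,0]},{"grip":7,"linear":[0,0,-9],"rotation":[0,0,0]},{"grip":7,"linear":[0,0,-9],"rotation":[0,0,0]}]'
python3 - <<'E'
from h import *
o=status.get_obs();print(o['eef_pos'],o['wrist_force'],o['torque'],o['opening']); w=shot('wrist','pics/w10.png'); s=shot('scene','pics/s10.png'); cv2.imwrite("pics/s10c.png",cv2.resize(s[100:190,310:410],None,fx=6,fy=6,interpolation=cv2.INTER_CUBIC))
shift([.543,.1665,.31],88.1)
E
```

```text
time_s: 9.47
eef_pos: [0.4981, 0.3784, 0.3173]
eef_rot: [0.001, 0.017, 1.0, 0.001]
wrist_force: [-0.8, -0.3, -0.9]
opening: 0.819
[0.4980612  0.37843797 0.31728247] [-0.76932861 -0.31237374 -0.94450642] [ 0.00827385  0.01094187 -0.0162615 ] 0.8189373282605945
lin cm [ -5.33 -20.96   0.45]
rotvec deg [ 0.02 -0.07 -0.1 ]
```

View pics/w10.png

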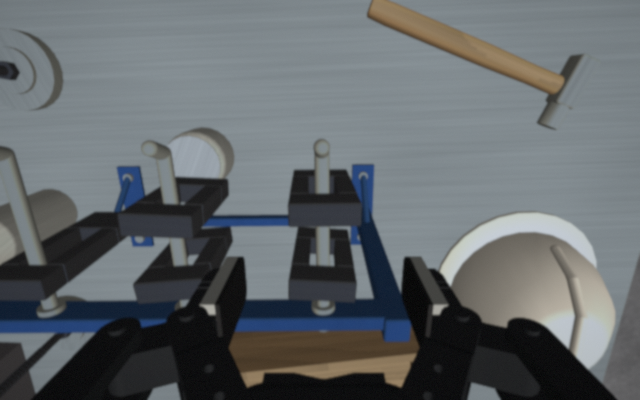

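View pics/s10c.png

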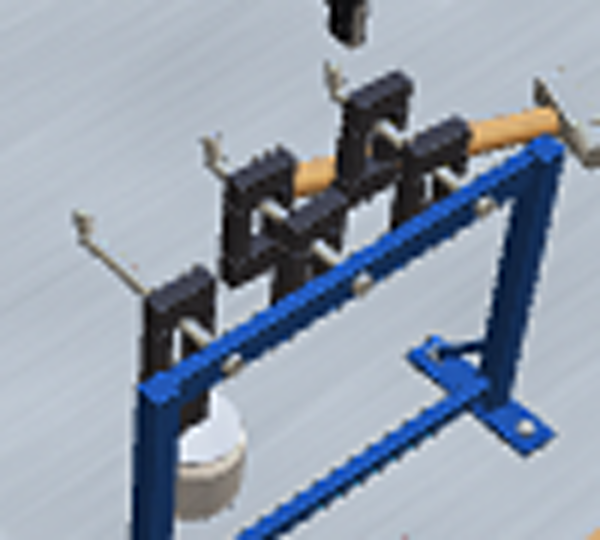

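```bash
python3 -m handwheel '[{"grip":7.2,"linear":[0,-2.5,0],"rotation":[0,0,0]},{"grip":7.2,"linear":[0,-6,0],"rotation":[0,0,0]},{"grip":7.2,"linear":[-1,-9.5,0],"rotation":[0,0,0]},{"grip":7.2,"linear":[-2,-13,0],"rotation":[0,0,0]},{"grip":7.2,"linear":[-3,-16.5,0],"rotation":[0,0,0]},{"grip":7.2,"linear":[-4,-19.5,0],"rotation":[0,0,0]},{"grip":7.2,"linear":[-5.3,-21,1],"rotation":[0,0,0]},{"grip":7.2,"linear":[-5.3,-21,1.5],"rotation":[0,0,0]},{"grip":7.2,"linear":[-5.3,-21,1.5],"rotation":[0,0,0]},{"grip":7.2,"linear":[-5.3,-21,1.5],"rotation":[0,0,0]}]'
python3 - <<'E'
from h import *
o=status.get_obs();print(o['eef_pos'],o['wrist_force'],o['torque'],o['opening']); w=shot('wrist','pics/w11.png');cv2.imwrite('pics/w11c.png',cv2.resize(w[160:340,220:430],None,fx=3,fy=3,interpolation=cv2.INTER_CUBIC))
E
```

```text
time_s: 10.4
eef_pos: [0.5423, 0.1669, 0.2994]
eef_rot: [-0.001, 0.017, 1.0, 0.001]
wrist_force: [-0.4, 0.2, -0.2]
opening: 0.842
[0.54233097 0.166892   0.29942295] [-0.37628131  0.15247618 -0.22583323] [ 0.00984703 -0.04348292 -0.02324256] 0.8419000472804555
```

View pics/w11c.png

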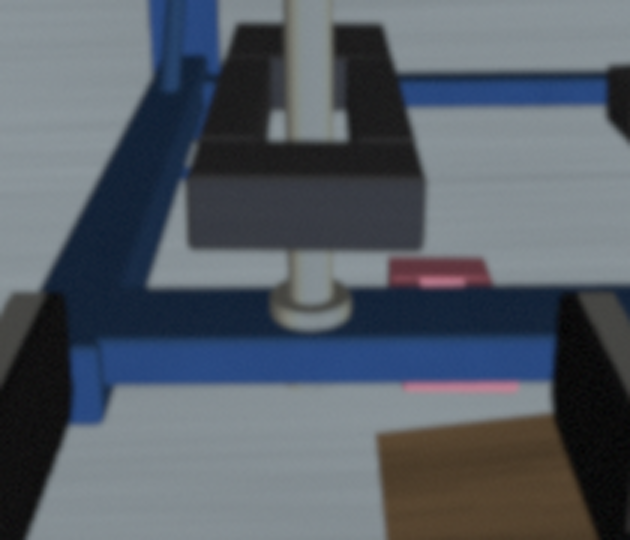

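```bash
python3 - <<'E'
from h import *
T=np.load('pics/w11.png.npy')
q=[onz('wrist',T,220+(u+.5)/3-.5,160+(v+.5)/3-.5,.262) for u,v in((188,178),(425,178),(190,247),(424,247))];m=np.mean(q,0);print(np.round(q,4),m.round(4)); print(proj('wrist',T,[m[0],m[1],.262]))
shift([m[0],m[1],.222],88.1)
E
```

```text
[[0.5342 0.1436 0.262 ]
 [0.5358 0.1883 0.262 ]
 [0.5485 0.143  0.262 ]
 [0.5501 0.1881 0.262 ]] [0.5421 0.1658 0.262 ]
(np.float64(321.92574734070445), np.float64(230.63109539706193))
lin cm [ 0.03 -0.17  7.82]
rotvec deg [ 0.1  -0.06 -0.04]
```

```bash
python3 -m handwheel '[{"grip":7.2,"linear":[0,-0.1,2.5],"rotation":[0,0,0]},{"grip":7.2,"linear":[0,-0.1,5],"rotation":[0,0,0]},{"grip":7.2,"linear":[0,-0.1,7.9],"rotation":[0,0,0]},{"grip":7.2,"linear":[0,-0.1,7.9],"rotation":[0,0,0]},{"grip":7.2,"linear":[0,-0.1,7.9],"rotation":[0,0,0]},{"grip":3.5,"linear":[0,-0.1,7.9],"rotation":[0,0,0]},{"grip":3.5,"linear":[0,-0.1,7.9],"rotation":[0,0,0]},{"grip":3.5,"linear":[0,-0.1,7.9],"rotation":[0,0,0]},{"grip":3.5,"linear":[0,-0.1,7.9],"rotation":[0,0,0]},{"grip":3.5,"linear":[0,-0.1,7.9],"rotation":[0,0,0]},{"grip":3.5,"linear":[0,-0.1,7.9],"rotation":[0,0,0]},{"grip":3.5,"linear":[0,-0.1,7.9],"rotation":[0,0,0]}]'
```

```text
time_s: 11.45
eef_pos: [0.5449, 0.1661, 0.2248]
eef_rot: [0.003, 0.017, 1.0, 0.001]
wrist_force: [-0.6, 1.0, 6.9]
opening: 0.529
```

```bash
python3 -m handwheel '[{"grip":3.5,"linear":[0,0,-1],"rotation":[0,0,0]},{"grip":3.5,"linear":[0,0,-2],"rotation":[0,0,0]},{"grip":3.5,"linear":[0,0,-3],"rotation":[0,0,0]},{"grip":3.5,"linear":[0,0,-3.8],"rotation":[0,0,0]},{"grip":3.5,"linear":[0,0,-3.8],"rotation":[0,0,0]},{"grip":3.5,"linear":[0,0,-3.8],"rotation":[0,0,0]}]'
python3 - <<'E'
from h import *
o=status.get_obs();print(o['eef_pos'],o['wrist_force'],o['torque'],o['opening']); w=shot('wrist','pics/w12.png');cv2.imwrite('pics/w12c.png',cv2.resize(w[160:400,220:430],None,fx=2.5,fy=2.5,interpolation=cv2.INTER_CUBIC))
E
```

```text
time_s: 11.95
eef_pos: [0.5436, 0.1656, 0.2607]
eef_rot: [0.001, 0.017, 1.0, 0.001]
wrist_force: [0.6, 0.0, -7.2]
opening: 0.529
[0.54362629 0.16556503 0.26070875] [ 6.35222999e-01  4.26755574e-03 -7.18877810e+00] [-0.01125202 -0.00546201  0.04271066] 0.5294202964138397
```

View pics/w12c.png

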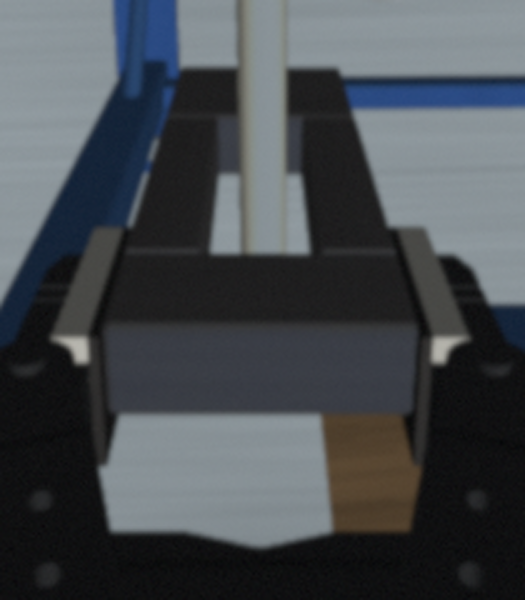

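```bash
python3 -m handwheel '[{"grip":3.5,"linear":[0.7,0,0],"rotation":[0,0,0]},{"grip":3.5,"linear":[2,0,0],"rotation":[0,0,0]},{"grip":3.5,"linear":[3.5,0,0],"rotation":[0,0,0]},{"grip":3.5,"linear":[5,0,0],"rotation":[0,0,0]},{"grip":3.5,"linear":[6.5,0,0],"rotation":[0,0,0]},{"grip":3.5,"linear":[8,0,0],"rotation":[0,0,0]},{"grip":3.5,"linear":[9.5,0,0],"rotation":[0,0,0]},{"grip":3.5,"linear":[11,0,0],"rotation":[0,0,0]},{"grip":3.5,"linear":[12.5,0,0],"rotation":[0,0,0]},{"grip":3.5,"linear":[14,0,0],"rotation":[0,0,0]},{"grip":3.5,"linear":[15,0,0],"rotation":[0,0,0]},{"grip":3.5,"linear":[15,0,0],"rotation":[0,0,0]}]'
python3 - <<'E'
from h import *
o=status.get_obs();print(o['eef_pos'],o['wrist_force'],o['torque'],o['opening']); w=shot('wrist','pics/w13.png');shot('top','pics/t13.png');s=shot('scene','pics/s13.png')
i,T=Tof('top')
for n,p in(('can',(320,211)),('fnear',(316,255)),('ffar',(324,168))): print(n,onz('top',T,*p,.17).round(3))
E
```

```text
time_s: 13.0
eef_pos: [0.391, 0.171, 0.2593]
eef_rot: [-0.001, 0.017, 1.0, 0.001]
wrist_force: [1.0, 0.3, -7.0]
opening: 0.529
[0.39104737 0.17097462 0.25929369] [ 0.9542518   0.33625762 -7.01492846] [ 5.28833570e-02 -1.17583620e-01  1.75806849e-05] 0.528504437272117
can [ 0.568 -0.009  0.17 ]
fnear [0.393 0.009 0.17 ]
ffar [ 0.742 -0.026  0.17 ]
```

View pics/w13.png

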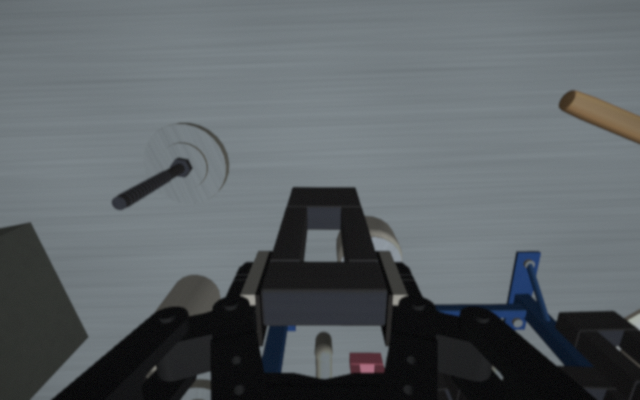

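View pics/s13.png

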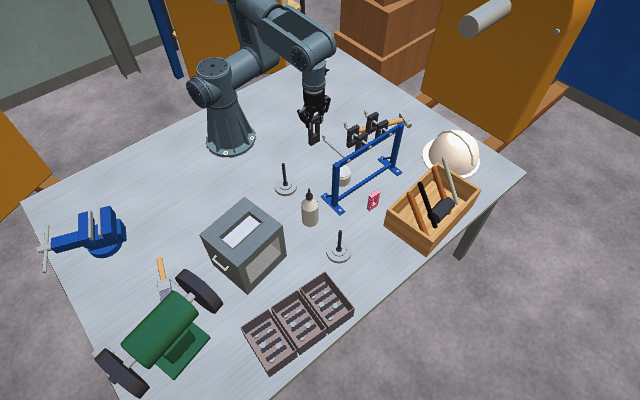

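```bash
python3 -m handwheel '[{"grip":3.5,"linear":[0,0,-2],"rotation":[0,0,0]},{"grip":3.5,"linear":[0,0,-4.5],"rotation":[0,0,0]},{"grip":3.5,"linear":[0,0,-7],"rotation":[0,0,0]},{"grip":3.5,"linear":[0,0,-9.5],"rotation":[0,0,0]},{"grip":3.5,"linear":[0,0,-12],"rotation":[0,0,0]},{"grip":3.5,"linear":[0,0,-13],"rotation":[0,0,0]},{"grip":3.5,"linear":[0,0,-13],"rotation":[0,0,0]}]'
python3 - <<'E'
from h import *
shift([.64,-.285,.395],98.6)
E
```

```text
time_s: 13.73
eef_pos: [0.395, 0.1706, 0.3926]
eef_rot: [0.003, 0.018, 1.0, 0.001]
wrist_force: [-0.5, -0.2, -7.2]
opening: 0.525
lin cm [-26.09 -44.67  -0.19]
rotvec deg [  0.1    0.37 -10.62]
```

```bash
python3 -m handwheel '[{"grip":3.5,"linear":[-1,-1.7,0],"rotation":[0,0,-1]},{"grip":3.5,"linear":[-2.5,-4.5,0],"rotation":[0,0,-2]},{"grip":3.5,"linear":[-4.2,-7.3,0],"rotation":[0,0,-3]},{"grip":3.5,"linear":[-5.8,-10,0],"rotation":[0,0,-4]},{"grip":3.5,"linear":[-7.5,-13,0],"rotation":[0,0,-5]},{"grip":3.5,"linear":[-9.5,-16,0],"rotation":[0,0,-6]},{"grip":3.5,"linear":[-11,-19,0],"rotation":[0,0,-7]},{"grip":3.5,"linear":[-13,-22,0],"rotation":[0,0,-8]},{"grip":3.5,"linear":[-14.5,-25,0],"rotation":[0,0,-9]},{"grip":3.5,"linear":[-16.5,-28,0],"rotation":[0,0,-10]},{"grip":3.5,"linear":[-18,-31,0],"rotation":[0,0,-10.5]},{"grip":3.5,"linear":[-19.5,-33.5,0],"rotation":[0,0,-10.5]}]'
python3 - <<'E'
from h import *
print(status.get_obs()['eef_pos'])
shift([.64,-.285,.395],98.6)
E
```

```text
time_s: 14.73
eef_pos: [0.5767, -0.1734, 0.3861]
eef_rot: [-0.001, -0.074, 0.997, 0.002]
wrist_force: [0.7, 0.5, -7.0]
opening: 0.528
[ 0.57667641 -0.17337613  0.3860869 ]
lin cm [ -4.62 -11.97  -0.94]
rotvec deg [ 0.2  -0.14 -0.14]
```

```bash
python3 -m handwheel '[{"grip":3.5,"linear":[-1,-3,-0.5],"rotation":[0,0,0]},{"grip":3.5,"linear":[-2.2,-6,-0.5],"rotation":[0,0,0]},{"grip":3.5,"linear":[-3.5,-9,-0.5],"rotation":[0,0,0]},{"grip":3.5,"linear":[-4.5,-11,-0.5],"rotation":[0,0,0]},{"grip":3.5,"linear":[-4.5,-11,-0.5],"rotation":[0,0,0]},{"grip":3.5,"linear":[-4.5,-11,-0.5],"rotation":[0,0,0]}]'
python3 - <<'E'
from h import *
print(status.get_obs()['eef_pos'])
w=shot('wrist','pics/w14.png')
E
```

```text
time_s: 15.23
eef_pos: [0.637, -0.2743, 0.3896]
eef_rot: [-0.002, -0.073, 0.997, 0.003]
wrist_force: [-1.4, -0.0, -6.5]
opening: 0.526
[ 0.63703543 -0.27434265  0.38962059]
```

View pics/w14.png

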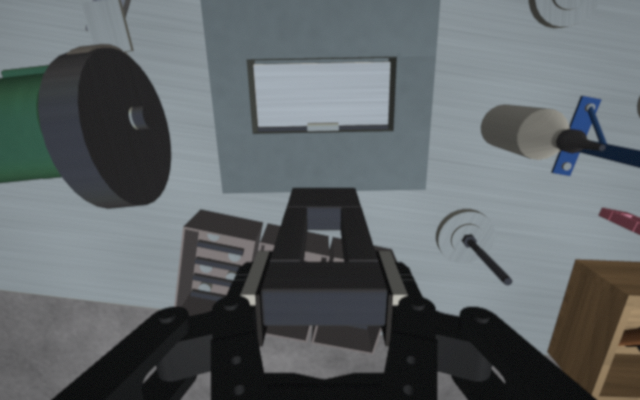

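```bash
python3 - <<'E'
from h import *
w=cv2.imread('pics/w14.png'); cv2.imwrite('pics/w14c.png',cv2.resize(w[40:200,190:450],None,fx=3,fy=3,interpolation=cv2.INTER_CUBIC))
E
```

```text
(no output)
```

View pics/w14c.png

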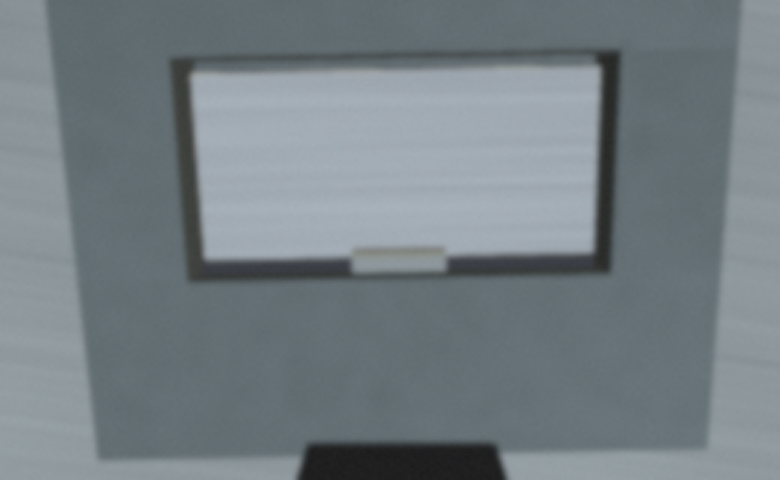

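```bash
python3 - <<'E'
from h import *
T=np.load('pics/w14.png.npy')
g=lambda u,v,z: onz('wrist',T,190+(u+.5)/3-.5,40+(v+.5)/3-.5,z)
q=np.array([g(u,v,.214) for u,v in((171,58),(620,50),(610,272),(189,281))]); print(q.round(4),q.mean(0).round(4),'sizes',[np.linalg.norm(q[i]-q[i-1]).round(4) for i in range(4)])
for a,b in((0,1),(3,2)):
    d=q[b]-q[a]; print('ydir deg',np.degrees(np.arctan2(d[1],d[0])))
e=[g(98,459,.21),g(708,450,.21)]; d=e[1]-e[0];print('far edge',np.round(e,4),np.linalg.norm(d),np.degrees(np.arctan2(d[1],d[0])))
m=np.mean(e,0); an=np.arctan2(d[1],d[0]); ax=np.array([np.sin(an),-np.cos(an)]); print('center from far edge',m[:2]-.09*ax, 'box x axis',ax)
c=q.mean(0)[:2]
for off in(0,-.006): shift([*(c+off*ax),.389],np.degrees(an))
E
```

```text
[[ 0.5467 -0.3542  0.214 ]
 [ 0.5257 -0.2267  0.214 ]
 [ 0.588  -0.2164  0.214 ]
 [ 0.6095 -0.3439  0.214 ]] [ 0.5675 -0.2853  0.214 ] sizes [np.float64(0.0636), np.float64(0.1293), np.float64(0.0632), np.float64(0.1293)]
ydir deg 99.34433413910621
ydir deg 99.54577101987527
far edge [[ 0.6723 -0.3694  0.21  ]
 [ 0.6404 -0.1716  0.21  ]] 0.20042315108989114 99.16009999083494
center from far edge [ 0.56749134 -0.28481143] box x axis [0.98724736 0.15919372]
lin cm [ 7.05 -0.17  0.2 ]
rotvec deg [ 0.3  -0.15 -0.69]
lin cm [ 7.65 -0.18  0.2 ]
rotvec deg [ 0.3  -0.15 -0.69]
```

```bash
python3 -m handwheel '[{"grip":3.5,"linear":[2,0,0],"rotation":[0,0,-0.7]},{"grip":3.5,"linear":[4,-0.1,0],"rotation":[0,0,-0.7]},{"grip":3.5,"linear":[6,-0.2,0],"rotation":[0,0,-0.7]},{"grip":3.5,"linear":[7.6,-0.2,0],"rotation":[0,0,-0.7]},{"grip":3.5,"linear":[7.6,-0.2,0],"rotation":[0,0,-0.7]},{"grip":3.5,"linear":[7.6,-0.2,2],"rotation":[0,0,-0.7]},{"grip":3.5,"linear":[7.6,-0.2,4],"rotation":[0,0,-0.7]},{"grip":3.5,"linear":[7.6,-0.2,5],"rotation":[0,0,-0.7]},{"grip":3.5,"linear":[7.6,-0.2,5],"rotation":[0,0,-0.7]},{"grip":3.5,"linear":[7.6,-0.2,5],"rotation":[0,0,-0.7]}]'
python3 - <<'E'
from h import *
o=status.get_obs();print(o['eef_pos'])
w=shot('wrist','pics/w15.png');s=shot('scene','pics/s15.png');cv2.imwrite('pics/s15c.png',cv2.resize(s[130:300,180:310],None,fx=4,fy=3.5,interpolation=cv2.INTER_CUBIC))
c=np.array([.5675,-.2853]);ax=np.array([.98725,.1592])
d=o['eef_pos'][:2]-c; print('box x,y of TCP',d@ax,d@np.array([-ax[1],ax[0]])); shift([*(c-.006*ax),.155],99.3)
E
```

```text
time_s: 16.12
eef_pos: [0.5624, -0.2855, 0.3438]
eef_rot: [-0.0, -0.081, 0.997, 0.001]
wrist_force: [-0.5, 0.4, -5.9]
opening: 0.532
[ 0.56238895 -0.28545093  0.34381437]
box x,y of TCP -0.005069908934442602 0.0006646749128291144
lin cm [ 0.2   0.03 19.08]
rotvec deg [-0.01  0.15 -0.07]
```

View pics/w15.png

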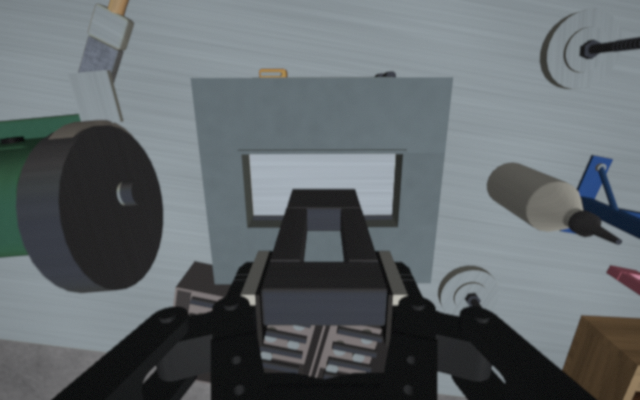

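View pics/s15c.png

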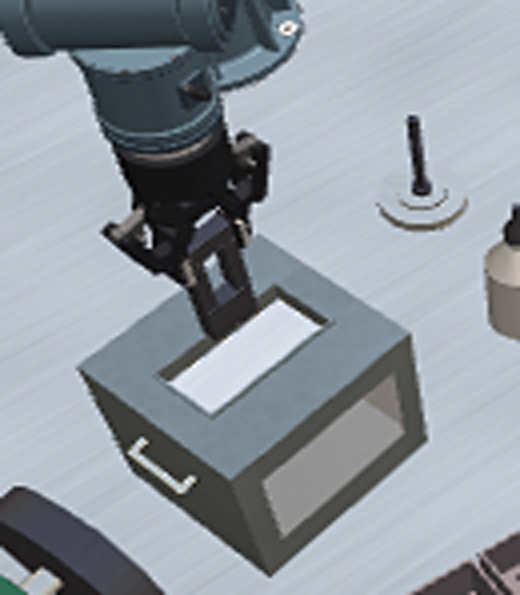

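```bash
python3 -m handwheel '[{"grip":3.5,"linear":[0,0,1.3],"rotation":[0,0,0]},{"grip":3.5,"linear":[0,0,2.6],"rotation":[0,0,0]},{"grip":3.5,"linear":[0,0,3.2],"rotation":[0,0,0]},{"grip":3.5,"linear":[0,0,3.2],"rotation":[0,0,0]}]'
python3 - <<'E'
from h import *
o=status.get_obs();print(o['eef_pos'])
w=shot('wrist','pics/w16.png');cv2.imwrite('pics/w16c.png',cv2.resize(w[120:300,200:440],None,fx=3,fy=3,interpolation=cv2.INTER_CUBIC))
E
```

```text
time_s: 16.55
eef_pos: [0.5613, -0.2854, 0.3089]
eef_rot: [-0.001, -0.08, 0.997, 0.003]
wrist_force: [-1.6, 0.9, -7.2]
opening: 0.524
[ 0.56134595 -0.28538879  0.30892007]
```

View pics/w16c.png

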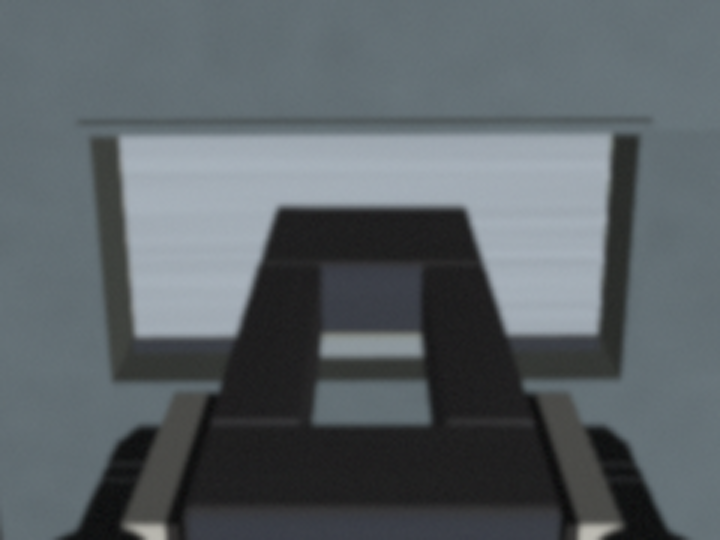

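```bash
python3 -m handwheel '[{"grip":3.5,"linear":[0,0,1],"rotation":[0,0,0]},{"grip":3.5,"linear":[0,0,2],"rotation":[0,0,0]},{"grip":3.5,"linear":[0,0,3],"rotation":[0,0,0]},{"grip":3.5,"linear":[0,0,4],"rotation":[0,0,0]},{"grip":3.5,"linear":[0,0,5],"rotation":[0,0,0]},{"grip":3.5,"linear":[0,0,6],"rotation":[0,0,0]},{"grip":3.5,"linear":[0,0,7],"rotation":[0,0,0]},{"grip":3.5,"linear":[0,0,8],"rotation":[0,0,0]},{"grip":3.5,"linear":[0,0,8],"rotation":[0,0,0]}]'
python3 - <<'E'
from h import *
o=status.get_obs();print(o['eef_pos'],o['torque'])
w=shot('wrist','pics/w17.png');cv2.imwrite('pics/w17c.png',cv2.resize(w[120:300,200:440],None,fx=3,fy=3,interpolation=cv2.INTER_CUBIC))
E
```

```text
time_s: 17.35
eef_pos: [0.561, -0.2853, 0.2287]
eef_rot: [-0.002, -0.08, 0.997, 0.002]
wrist_force: [-2.9, -0.2, -8.7]
opening: 0.531
[ 0.56095398 -0.28525514  0.22871319] [-0.23396546  0.80656521  0.00982034]
```

View pics/w17c.png

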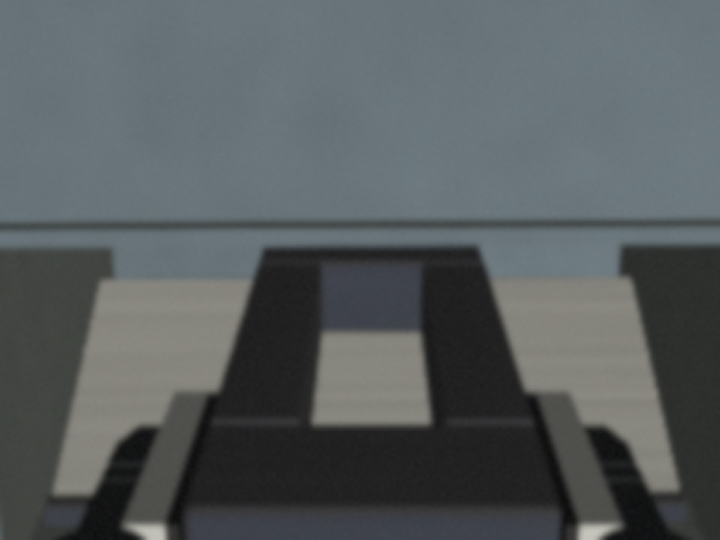

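```bash
python3 -m handwheel '[{"grip":3.5,"linear":[0,0,1],"rotation":[0,0,0]},{"grip":3.5,"linear":[0,0,2],"rotation":[0,0,0]},{"grip":3.5,"linear":[0,0,3],"rotation":[0,0,0]},{"grip":3.5,"linear":[0,0,4],"rotation":[0,0,0]},{"grip":3.5,"linear":[0,0,5],"rotation":[0,0,0]},{"grip":3.5,"linear":[0,0,6],"rotation":[0,0,0]},{"grip":3.5,"linear":[0,0,7],"rotation":[0,0,0]},{"grip":3.5,"linear":[0,0,7.2],"rotation":[0,0,0]},{"grip":3.5,"linear":[0,0,7.2],"rotation":[0,0,0]},{"grip":3.5,"linear":[0,0,7.2],"rotation":[0,0,0]}]'
python3 - <<'E'
from h import *
o=status.get_obs();print(o['eef_pos'],o['torque'])
w=shot('wrist','pics/w18.png');s=shot('scene','pics/s18.png');cv2.imwrite('pics/s18c.png',cv2.resize(s[130:300,180:310],None,fx=4,fy=3.5,interpolation=cv2.INTER_CUBIC))
E
```

```text
time_s: 18.23
eef_pos: [0.5622, -0.2858, 0.1599]
eef_rot: [-0.0, -0.08, 0.997, 0.001]
wrist_force: [-1.8, -0.3, -7.7]
opening: 0.531
[ 0.56223091 -0.28576965  0.15990332] [-0.00549751  0.56136356  0.0616439 ]
```

View pics/w18.png

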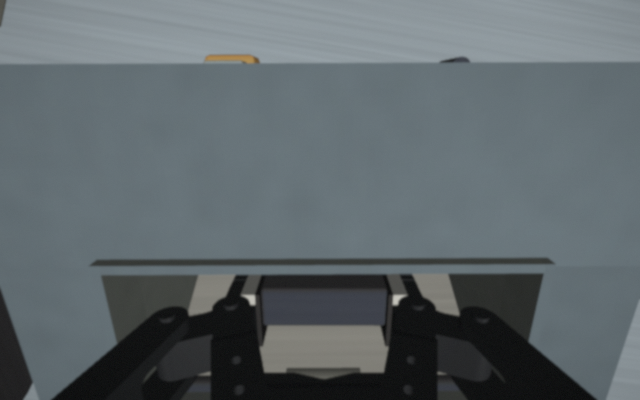

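View pics/s18c.png

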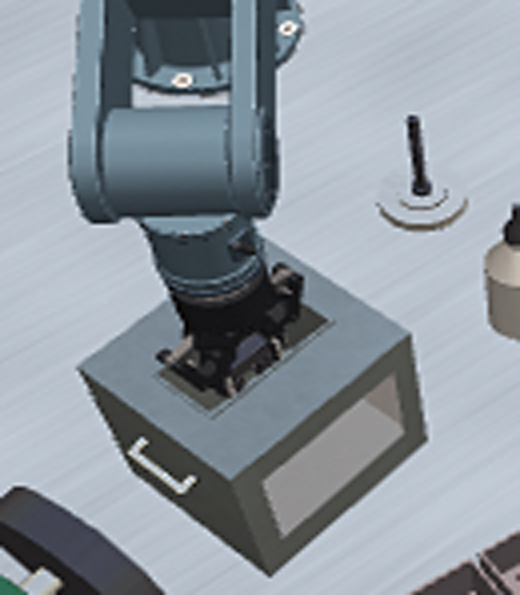

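```bash
python3 -m handwheel '[{"grip":3.5,"linear":[0,0,0.4],"rotation":[0,0,0]},{"grip":3.5,"linear":[0,0,0.8],"rotation":[0,0,0]},{"grip":3.5,"linear":[0,0,0.8],"rotation":[0,0,0]},{"grip":6.2,"linear":[0,0,0.8],"rotation":[0,0,0]},{"grip":6.2,"linear":[0,0,0.8],"rotation":[0,0,0]},{"grip":6.2,"linear":[0,0,0.8],"rotation":[0,0,0]},{"grip":6.2,"linear":[0,0,0.8],"rotation":[0,0,0]},{"grip":6.2,"linear":[0,0,0.8],"rotation":[0,0,0]},{"grip":6.2,"linear":[0,0,0.8],"rotation":[0,0,0]}]'
python3 - <<'E'
from h import *
o=status.get_obs();print(o['eef_pos'],o['torque'],o['wrist_force'])
w=shot('wrist','pics/w19.png')
E
```

```text
time_s: 19.08
eef_pos: [0.5634, -0.2866, 0.1535]
eef_rot: [0.001, -0.08, 0.997, -0.0]
wrist_force: [-1.2, -1.9, 2.8]
opening: 0.726
[ 0.56336754 -0.28656915  0.15348824] [-0.14136029  0.15128212  0.0303267 ] [-1.24676969 -1.89036241  2.75500995]
```

View pics/w19.png

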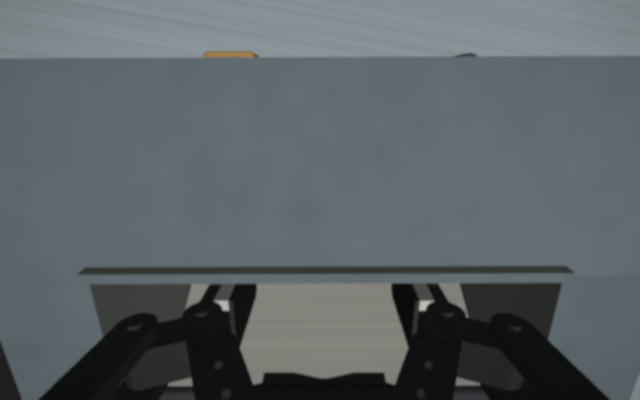

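```bash
python3 -m handwheel '[{"grip":6.2,"linear":[0,0,-1],"rotation":[0,0,0]},{"grip":6.2,"linear":[0,0,-2],"rotation":[0,0,0]},{"grip":6.2,"linear":[0,0,-3],"rotation":[0,0,0]},{"grip":6.2,"linear":[0,0,-4],"rotation":[0,0,0]},{"grip":6.2,"linear":[0,0,-5],"rotation":[0,0,0]},{"grip":6.2,"linear":[0,0,-6.5],"rotation":[0,0,0]},{"grip":6.2,"linear":[0,0,-8.5],"rotation":[0,0,0]},{"grip":6.2,"linear":[0,0,-11],"rotation":[0,0,0]},{"grip":6.2,"linear":[0,0,-13],"rotation":[0,0,0]},{"grip":6.2,"linear":[-4,0,-15],"rotation":[0,0,0]},{"grip":6.2,"linear":[-8,0,-17],"rotation":[0,0,0]},{"grip":6.2,"linear":[-8,0,-17],"rotation":[0,0,0]}]'
python3 - <<'E'
from h import *
o=status.get_obs();print(o['eef_pos'],o['torque'],o['wrist_force'])
w=shot('wrist','pics/w20.png');s=shot('scene','pics/s20.png');cv2.imwrite('pics/s20c.png',cv2.resize(s[190:300,190:300],None,fx=5,fy=5,interpolation=cv2.INTER_CUBIC))
E
```

```text
time_s: 20.13
eef_pos: [0.6466, -0.2724, 0.3275]
eef_rot: [0.005, -0.081, 0.997, -0.001]
wrist_force: [-0.1, 0.1, 0.4]
opening: 0.723
[ 0.64655584 -0.27244814  0.32750028] [-0.02782422  0.00857704  0.03163891] [-0.05265506  0.06813756  0.35563148]
```

View pics/w20.png

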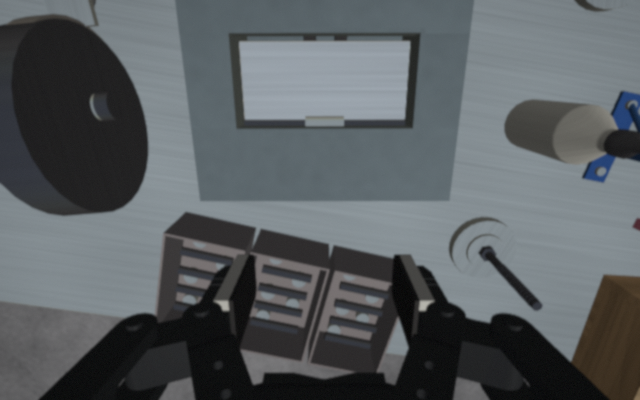

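View pics/s20c.png

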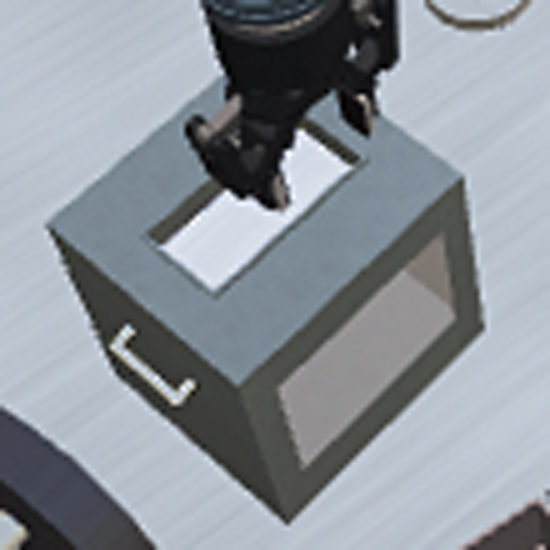

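```bash
python3 - <<'E'
from h import *
w=cv2.imread('pics/w20.png'); cv2.imwrite('pics/w20c.png',cv2.resize(w[20:140,220:430],None,fx=3.7,fy=4,interpolation=cv2.INTER_CUBIC))
E
```

```text
(no output)
```

View pics/w20c.png

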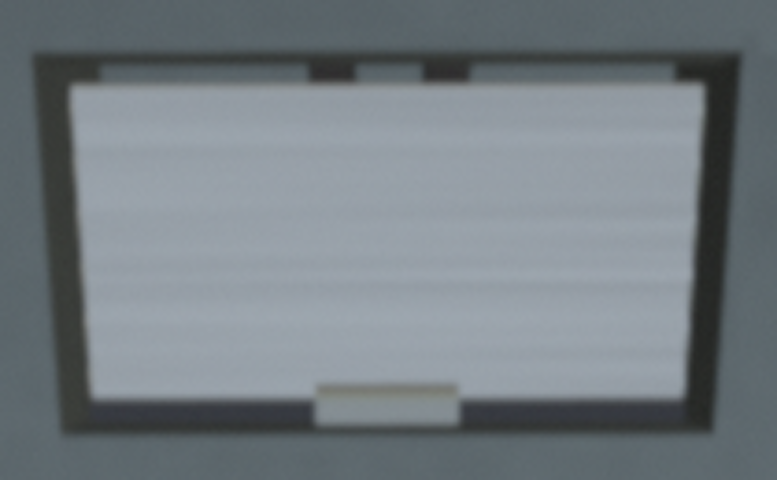

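```bash
python3 - <<'E'
from h import *
T=np.load('pics/w20.png.npy')
g=lambda u,v,z: onz('wrist',T,220+(u+.5)/3.7-.5,20+(v+.5)/4-.5,z)
c=np.array([.5675,-.2853]);ax=np.array([.98725,.1592]);ay=np.array([-ax[1],ax[0]])
for p in((70,85),(704,83),(90,400),(686,398)):
    d=g(*p,.194)[:2]-c; print(p,'box x,y',(d@ax).round(4),(d@ay).round(4))
for z in(.02,.06,.1,.13):
    print(z,[((g(u,72,z)[:2]-c)@ax).round(4) for u in(310,)],[((g(u,72,z)[:2]-c)@ay).round(4) for u in(309,355,422,469)])
E
python3 -m handwheel '[{"grip":6.2,"linear":[-3,0,-1],"rotation":[0,0,0]},{"grip":6.2,"linear":[-6,0,-1],"rotation":[0,0,0]},{"grip":6.2,"linear":[-9,0,-1],"rotation":[0,0,0]},{"grip":6.2,"linear":[-9,0,-1],"rotation":[0,0,0]}]'
python3 - <<'E'
from h import *
o=status.get_obs();print(o['eef_pos'],o['wrist_force'])
w=shot('wrist','pics/w21.png')
cv2.imwrite('pics/w21c.png',cv2.resize(w[0:120,200:450],None,fx=3.2,fy=4,interpolation=cv2.INTER_CUBIC))
E
```

```text
(70, 85) box x,y -0.0286 -0.0636
(704, 83) box x,y -0.0292 0.0624
(90, 400) box x,y 0.0283 -0.0637
(686, 398) box x,y 0.0275 0.0633
0.02 [np.float64(-0.0498)] [np.float64(-0.026), np.float64(-0.0111), np.float64(0.0105), np.float64(0.0257)]
0.06 [np.float64(-0.0454)] [np.float64(-0.0237), np.float64(-0.0101), np.float64(0.0096), np.float64(0.0234)]
0.1 [np.float64(-0.0411)] [np.float64(-0.0214), np.float64(-0.0092), np.float64(0.0086), np.float64(0.0211)]
0.13 [np.float64(-0.0378)] [np.float64(-0.0197), np.float64(-0.0084), np.float64(0.0079), np.float64(0.0194)]
time_s: 20.57
eef_pos: [0.7325, -0.2575, 0.3287]
eef_rot: [-0.001, -0.081, 0.997, 0.002]
wrist_force: [0.8, -0.5, -1.8]
opening: 0.723
[ 0.73250867 -0.25746716  0.32869132] [ 0.80045522 -0.51445139 -1.78820744]
```

View pics/w21c.png

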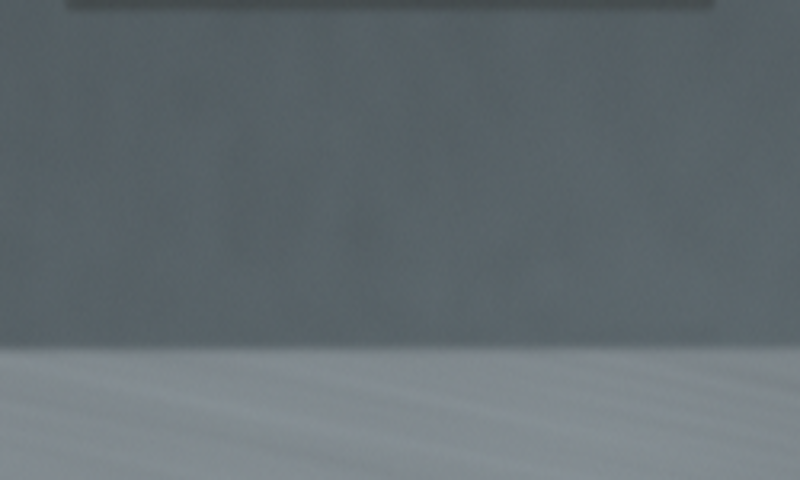

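```bash
python3 -m handwheel '[{"grip":7,"linear":[3,0,-3],"rotation":[0,0,0]},{"grip":7,"linear":[6.5,0.5,-6],"rotation":[0,0,0]},{"grip":7,"linear":[10,2,-9],"rotation":[0,0,0]},{"grip":7,"linear":[13.5,4,-9],"rotation":[0,0,0]},{"grip":7,"linear":[17,6,-9],"rotation":[0,0,0]},{"grip":7,"linear":[20.5,8,-9],"rotation":[0,0,0]},{"grip":7,"linear":[24,10,-9],"rotation":[0,0,0]},{"grip":7,"linear":[27,12,-9],"rotation":[0,0,0]},{"grip":7,"linear":[30,14,-9],"rotation":[0,0,0]},{"grip":7,"linear":[30,14,-9],"rotation":[0,0,0]},{"grip":7,"linear":[30,14,-9],"rotation":[0,0,0]}]'
python3 - <<'E'
from h import *
o=status.get_obs();print(o['eef_pos'],o['wrist_force'])
shot('wrist','pics/w22.png');s=shot('scene','pics/s22.png');t=shot('top','pics/t22.png')
a=cv2.resize(s[95:295,190:420],None,fx=3.4,fy=3,interpolation=cv2.INTER_CUBIC); cv2.imwrite('pics/s22c.png',a)
cv2.imwrite('pics/t22c.png',cv2.resize(t[150:280,120:440],None,fx=2.5,fy=2.5,interpolation=cv2.INTER_CUBIC))
E
```

```text
time_s: 21.53
eef_pos: [0.4093, -0.1682, 0.4231]
eef_rot: [0.001, -0.08, 0.997, -0.0]
wrist_force: [1.3, -0.5, 0.3]
opening: 0.818
[ 0.40925743 -0.1682394   0.42305753] [ 1.28912277 -0.5499407   0.32888647]
```

View pics/s22c.png

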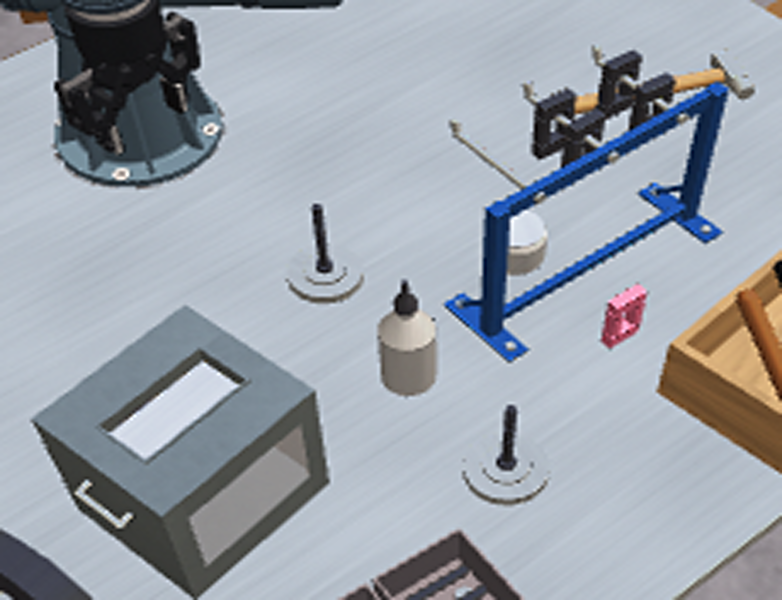

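View pics/t22c.png

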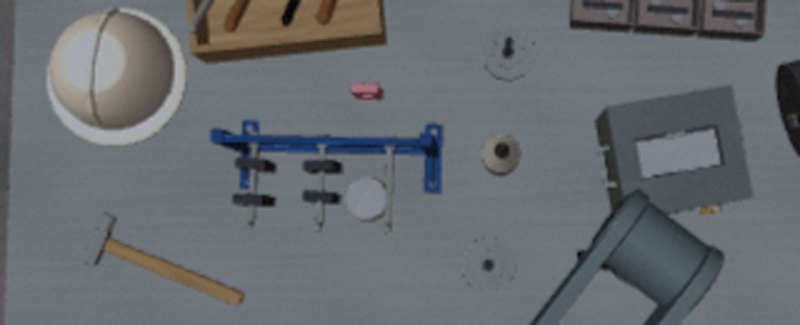

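View pics/w22.png

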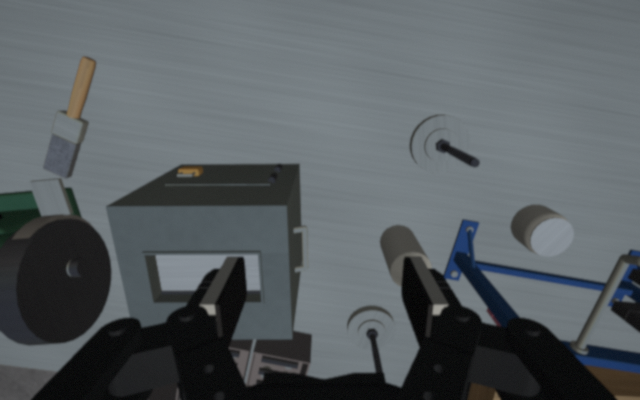

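```bash
python3 - <<'E'
from h import *
d=cv2.absdiff(cv2.imread('pics/scene0.png'),cv2.imread('pics/s22.png')).max(2); m=(d>40).astype(np.uint8)
n,_,st,c=cv2.connectedComponentsWithStats(cv2.dilate(m,np.ones((3,3))))
print([(tuple(s[:4]),s[4]) for s in st[1:] if s[4]>25])
o=status.get_obs(); print(o['time_s'],np.abs(o['dq']).max()); print(ctrl.hand_in())
E
```

```text
[((np.int32(179), np.int32(0), np.int32(114), np.int32(147)), np.int32(9958)), ((np.int32(303), np.int32(0), np.int32(71), np.int32(73)), np.int32(2276)), ((np.int32(364), np.int32(111), np.int32(16), np.int32(25)), np.int32(292)), ((np.int32(323), np.int32(135), np.int32(24), np.int32(30)), np.int32(517)), ((np.int32(338), np.int32(164), np.int32(8), np.int32(10)), np.int32(60))]
21.6833 0.032767064968290134
the job is handed in; nothing more can be done
None
```

The long strap is in the scrap box with the flap shut, all four short straps hang on the rack, and the job was handed in at about 21.7 s.

**What I did:** The long strap hung at prong a's rear place behind a short one. I moved that short strap to prong c's free front place. Then I lifted the long strap off, carried it over the bystanders, pushed it down through the flap and released it. I left the pink look-alike alone.

**What the last checks showed:**
- **Flap:** it measures as a 126 × 57 mm rectangle at its shut height, so it is level and shut.
- **Strap in the box:** its two bars show through the small gap beside the flap at about z = 60 mm. It is inside, but seems to be leaning against the near wall rather than lying flat. It was not visible through the box's window.
- **Short straps:** two hang on prong b and two on prong c, and prong a is empty.
- **Bystanders:** a before-and-after comparison of the scene view shows changes only at the arm and where the straps were moved.
- **Forces:** the highest reading I saw at the wrist was about 9 N.

**What disagreed:** my positions from the top camera were 4–10 mm off those from the wrist camera, so I relied on the wrist camera.

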